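# Warm the pastries in the sprung-lid press and switch it off

## Robot

A 7-joint arm with a two-finger parallel gripper is mounted at the origin on a cart in front of the work surface, level with it; the furniture and walls round the work are solid. World frame = base frame: x ahead of the robot, y to its left, z up, the work surface at z = 0. Lengths are in m, angles in rad, forces in N, time in s.
With the tool pointing down it reaches from about 0.425 to 0.875 m from the base axis. Payload 4.7 kg.
Tool frame: the origin (TCP) lies between the finger pads; the fingertips stand 14 mm ahead of it and the grasp point (between the pads) lies 5 mm behind it; z points along the fingers, y is the line along which they close (so a half turn about z gives the same grasp; the last joint's range is limited). The gripper opens to 87 mm and grips with 3 to 60 N. Pads are 19 mm wide; open, the fingers measure 117 mm over their backs; the gripper's body (75 mm by 190 mm) begins 51 mm behind the grasp point.
Start: joints at [-1.092, 0.321, -0.07, 1.45, 0.023, 1.371, -0.057], TCP at [0.291, 0.581, 0.237] pointing down, gripper open.
Joint ranges: [-2.86, 2.86], [-0.3, 2.09], [-1.38, 1.24], [0.06, 2.45], [-1.56, 4.7], [0.09, 2.05], [-2.69, 2.69]. Speed limits (rad/s): [2.57, 2.57, 3.14, 3.14, 3.14, 3.14, 3.14].

## Interface

Orientations are given as a rotation vector (axis times angle).
In Python, from bench import get_state, get_image, camera_params, close_job gives the robot as it stands. The module is installed in compiled form; this text tells all that it offers.
- The arm moves only by the tool arm_command, never from a script. Its argument "motion" is a list of rows, each a list of 5 numbers: the finger opening in mm, from 0 to 87, then the shift along the tool's x, y, z in mm, then the turn about the tool's z in degrees. In form: [[gripper, x, y, z, spin], ...]. A call has 1 to 5 rows; each row is the pose to reach, as a shift and turn from the pose commanded when the call began, along the tool's axes at that moment; what a row does not reach only later rows make up. A row lasts 1/12 s, in which the tool goes at most 41.7 mm and 7.16 degrees, less where a joint would pass 70% of its speed; a pose out of reach is approached as far as the arm can. A call with a gripper value outside its range is refused whole. The fingers move at their own pace and stop on an object; "newtons" is the grip in N (left out, the last holds). Time passes only in rows, so rows that repeat a pose let the fingers close. It gives the time, the measured TCP pose, the force, the opening and the grip force at its end, in the units of the state.
- get_state(): the state, without advancing time (a new reading comes with each control period).
- get_image(name): name is "scene" or "top" or "wrist"; returns (picture, depth): 384x512x3 uint8, red, green, blue; 384x512 float32, m along the optical axis (not along the pixel's ray), 0 where there is no reading.
- camera_params(name): a dict with "intrinsics" (3x3 intrinsics, pixels), "extrinsics" (4x4, takes a point from camera to world coordinates). Camera axes: x right, y down, z forward; pixel columns grow to the right and rows downward; lengths in m; the calibration is good to about 2 mm. A picture is of the moment at which its call begins: read the wrist's pose just before it. camera_params takes no time and is no camera call; for the wrist camera it gives the pose at the moment of the call.
- close_job(): hands the job in; it is judged then, once.
The state is a dict: "time": time; "joint_positions": joint angles; "qd": joint speeds; "joint_torque": joint torques, N m; "position": TCP position; "tool_rot": TCP orientation; "ft_force": force on the tool from outside, world axes, zero at the start; "torque": the same for the moment, N m; "grip_width": opening from 0.0 (shut) to 1.0 (fully open); "grip_force": force on a finger pad.
Only numpy, scipy, OpenCV 4.12 (cv2) and the standard library are available. Lean on these libraries where they do the work, as an engineer would, in place of code of your own. Each camera call takes 0.05 s, during which the arm holds its last target. There are 200 camera calls.

## Task

Warm all the ribbed pastries on the wooden board together: lay them flat, side by side, wholly on the dark hot plate of the press, then pull the sprung lid right down by its handle and hold it fully shut for two seconds while the dial is still on. Keep hold and let the lid come up slowly until it is fully open - never let it spring back - then lay all the pastries flat on the wooden board again and turn the dial anticlockwise to its off stop. Finish with the lid fully open and leave the other things on the counter where they are.

Things in the scene. Friction and masses are not known exactly. Their poses are not given: they have to be found in the camera images.
- press: fixed steel contact press, housing 190 mm deep (x) and 465 mm wide (from y = -275 to +190 mm), top of the housing 55 mm above the counter. Origin on the counter under the centre of the hot plate; x points away from the front to the hinge side, y to the left seen from the front, z up. A steel back wall rises behind the plate at x = +80 to +104 mm, up to z = 100 mm. The control panel with the dial is at its right end (y = -229 mm)
- plate (a point): centre of the top face of the dark ribbed hot plate (140 mm along x, 360 mm along y), 63 mm above the counter, axes as the press. With pastries laid with their length along the press's x, three fit side by side at y = -120, 0, +120 mm. The shut lid leaves 47 mm above the plate
- lid (a joint): angle of the press's lid about its hinge, rad: 0 = fully shut on its stop, 1.65 = fully open on its stop, leaning a little back past upright. A spring drives it open from any angle: at the handle about 7 N shut, falling to about 1 N fully open. If let go it snaps open far faster than 2.5 rad/s, which counts as springing back; the last 0.05 rad by itself is harmless. It starts fully open
- lid_handle (a point): middle of the lid's black round handle bar, 14 mm thick, 150 mm long, parallel to the press's y axis, carried by two arms at its ends, 201 mm from the hinge axis. A free gap of 37 mm lies between the bar and the lid's edge, so it can be pinched across from above at every angle and turns between the fingers. 132 mm above the counter when shut (115 mm in front of the plate's centre), about 312 mm when open. Its frame turns with the lid
- lid_hinge (a point): middle of the lid's hinge axis (along the press's y), 85 mm behind the plate's centre, 114 mm above the counter, axes as the press. The handle runs on an arc about it towards the front (-x) and down: with lid angle q, the bar lies at 201 mm * cos(q + 0.09) in front of and 201 mm * sin(q + 0.09) above the hinge
- dial (a joint): angle of the black bar-shaped dial, rad: 0 = off, its anticlockwise end stop seen from above; grows clockwise, up to 2.6. It is on at the start (0.7 to 1.3). Turns with light friction (about 0.04 N m) and stays where it is left
- dial_grip (a point): point on the dial's upright axis at the height to grip it, 92 mm above the counter. The grip bar is 14 mm thick, 42 mm long, 32 mm high with its top 7 mm above this point; the bar lies along this frame's x axis, which turns with the dial. With the dial off the bar lies along the press's x, its white mark to the front (-x)
- board: fixed wooden board, 150 mm along x, 400 mm along y, 18 mm thick, with a stub handle at its -y end; origin at the centre of its underside on the counter
- board_top (a point): centre of the board's top face, 18 mm above the counter, axes as the board
- pastry_a: cocoa-brown ribbed oblong pastry, 61 mm wide along its x, 101 mm long along its y, 46 mm high, about 140 g, most of it low down, with a flat base; origin at the centre of its underside, z up. Starts lying on the board. May be absent (then no pose)
- pastry_b: cocoa-brown ribbed oblong pastry, 61 mm wide along its x, 101 mm long along its y, 46 mm high, about 140 g, most of it low down, with a flat base; origin at the centre of its underside, z up. Starts lying on the board. May be absent (then no pose)
- pastry_c: cocoa-brown ribbed oblong pastry, 61 mm wide along its x, 101 mm long along its y, 46 mm high, about 140 g, most of it low down, with a flat base; origin at the centre of its underside, z up. Starts lying on the board. May be absent (then no pose)
- tea_tin: red and white tin, 96 mm across, 123 mm high, to be left alone; origin at the centre of its underside
- honey_jar: jar with a grey lid, 66 mm across, 102 mm high, to be left alone; origin at the centre of its underside
- purple_cup: small purple cup, 52 mm high, to be left alone; origin under its centre
- tape_roll: roll of pale tape, 96 mm across, 25 mm high, to be left alone; origin under its centre
- number_sign: white table sign, 90 mm wide, 110 mm high, to be left alone; origin under its centre
- marker: red and white marker pen, 135 mm long, lying behind the board, to be left alone; origin under its centre

How it is judged:
On the way, in this order (a step that is already met when the one before it is completed fails the run):
1. all pastries lie on the hot plate (x of pastry_a in the frame of plate between -0.045 and 0.045 m and y of pastry_a in the frame of plate between -0.16 and 0.16 m and z of pastry_a in the frame of plate between -0.006 and 0.02 m and x of pastry_b in the frame of plate between -0.045 and 0.045 m and y of pastry_b in the frame of plate between -0.16 and 0.16 m and z of pastry_b in the frame of plate between -0.006 and 0.02 m and x of pastry_c in the frame of plate between -0.045 and 0.045 m and y of pastry_c in the frame of plate between -0.16 and 0.16 m and z of pastry_c in the frame of plate between -0.006 and 0.02 m), for 0.2 s.
2. the lid is held fully shut over the pastries with the dial on (all of step 1 and value of joint lid below 0.1 rad and value of joint dial above 0.5 rad), for 1.5 s.
3. the lid is fully open again (value of joint lid above 1.5 rad), for 0.2 s.
At the end, for the whole second after the job is handed in: every pastry lies flat (within 0.25 rad) and at rest on the board, its centre within 60 mm (board x) and 190 mm (board y) of the board's centre; the lid is fully open (above 1.5 rad); the dial is at its off stop (below 0.08 rad) (x of pastry_a in the frame of board_top between -0.06 and 0.06 m and y of pastry_a in the frame of board_top between -0.19 and 0.19 m and z of pastry_a in the frame of board_top between -0.006 and 0.015 m and angle between each of pastry_a, pastry_b, pastry_c's own z axis and vertical below 0.25 rad and linear speed of each of pastry_a, pastry_b, pastry_c below 0.03 m/s and x of pastry_b in the frame of board_top between -0.06 and 0.06 m and y of pastry_b in the frame of board_top between -0.19 and 0.19 m and z of pastry_b in the frame of board_top between -0.006 and 0.015 m and x of pastry_c in the frame of board_top between -0.06 and 0.06 m and y of pastry_c in the frame of board_top between -0.19 and 0.19 m and z of pastry_c in the frame of board_top between -0.006 and 0.015 m and value of joint lid above 1.5 rad and value of joint dial below 0.08 rad); the robot touches nothing.
It fails at once if the lid springs open (faster than 2.5 rad/s) (velocity of joint lid above 2.5 rad/s).
It fails at once if a bystander is shifted by more than 6 cm (distance of any of tea_tin, honey_jar, purple_cup, tape_roll, number_sign, marker from where it was at the start of the episode above 0.06 m).
Of pastry_a, pastry_b, pastry_c only 2 to 3 are there at a start; the rules pass over those that are not, and their reading is None.
At some moment in a run one of pastry_a, pastry_b, pastry_c may be knocked a few centimetres aside while the robot is not near it.
It also fails if it takes over 210 s, if anything falls off the work surface, if the arm or the gripper's body presses on something with over 40 N, if the wrist force passes 120 N, or if a joint passes its speed limit or range.

## Working session

There is one attempt and no reset: what is moved stays moved. The work goes in short steps, Python scripts to look and compute and a tool call to move; the robot and the scene stay as the last step left them, time stands still between calls to the robot, and variables do not carry over. Pictures are saved under pics/ and viewed, at most 14 in all, crops included, and the job is handed in when it is done.

Besides the shell and the picture viewer there is one more tool, called after ">>>" as a command line: name --pt "numbers of a row" for each row, then --argument value for the rest. arm_command: Moves the arm, as the interface text tells. Its arguments: {"type":"object","properties":{"motion":{"type":"array"},"newtons":{"type":"number"}},"required":["motion"]}

```bash
mkdir -p pics
python3 - <<'E'
from bench import *
import cv2,numpy as np
s=get_state();print(s)
for n in("scene","top"):
    im,d=get_image(n);cv2.imwrite(f"pics/{n}0.png",im[:,:,::-1]);np.save(f"{n}0.npy",d)
    p=camera_params(n);print(p)
E
```

```text
{'time': 0.0, 'joint_positions': array([-1.09191264,  0.32182887, -0.07007237,  1.45168924,  0.02262415,
        1.37080258, -0.05689288]), 'qd': array([ 0.00094217,  0.00129793, -0.00130587, -0.0009242 ,  0.00029069,
        0.00162572, -0.0006916 ]), 'joint_torque': array([-7.46390360e-04, -4.91277838e+01, -4.04345104e-01, -3.12532496e+01,
       -6.39301445e-02,  4.36713675e-02,  1.77364564e-04]), 'position': array([0.2911671 , 0.58053873, 0.23545045]), 'tool_rot': array([-7.23404634e-01, -3.05683738e+00,  3.00674547e-03]), 'ft_force': array([ 0.27814393, -1.14577047,  0.26060161]), 'torque': array([ 0.00352728,  0.02229334, -0.02765485]), 'grip_force': 0.0, 'grip_width': 1.0057521860523233}
{'intrinsics': array([[365.52467834,   0.        , 255.38582741],
       [  0.        , 365.52467834, 195.97256896],
       [  0.        ,   0.        ,   1.        ]]), 'extrinsics': array([[ 0.6284634 , -0.36695191,  0.68584258, -0.28847019],
       [-0.77779878, -0.30545094,  0.54929844, -0.81980578],
       [ 0.00792514, -0.87866149, -0.47737949,  0.71425914],
       [ 0.        ,  0.        ,  0.        ,  1.        ]])}
{'intrinsics': array([[442.88709253,   0.        , 254.92611795],
       [  0.        , 442.88709253, 183.34421243],
       [  0.        ,   0.        ,   1.        ]]), 'extrinsics': array([[ 0.0017081 , -0.98049231,  0.19655001,  0.2763636 ],
       [-0.99972945, -0.00623371, -0.02240888, -0.12006008],
       [ 0.02319697, -0.19645856, -0.98023769,  1.59489661],
       [ 0.        ,  0.        ,  0.        ,  1.        ]])}
```

View pics/scene0.png

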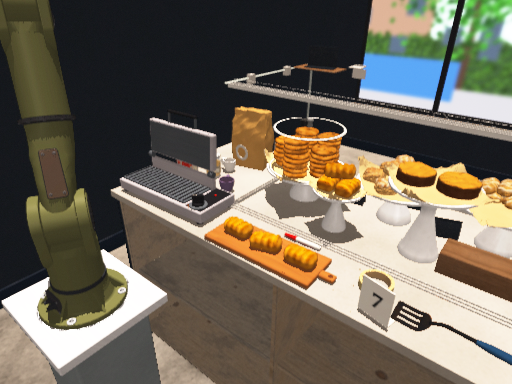

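View pics/top0.png

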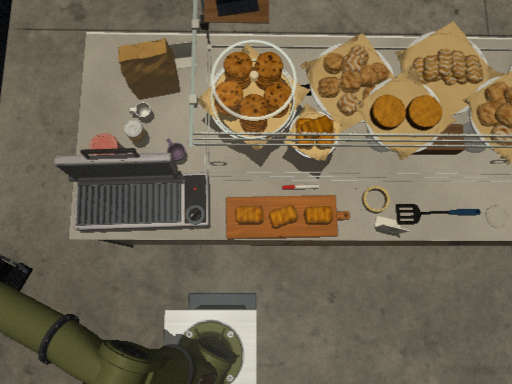

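The scene view shows three pastries on the board and the press on the left with its lid open. In the top view the pastries are at about (249,215), (284,216) and (318,215), the board spans columns 227–337, the press is at columns 72–210 and the dial is at (195,213). Next I'll work out their positions.

```bash
cat > h.py <<'E'
from bench import *
import cv2,numpy as np
from scipy.spatial.transform import Rotation as R
def cloud(n,d,p=None):
    p=p or camera_params(n);K,T=p["intrinsics"],p["extrinsics"]
    v,u=np.mgrid[:d.shape[0],:d.shape[1]]
    c=np.stack([(u-K[0,2])/K[0,0]*d,(v-K[1,2])/K[1,1]*d,d],-1)
    return c@T[:3,:3].T+T[:3,3]
def rect(pts): # min-area rect in mm: centre, size, yaw of long side
    (c,s,a)=cv2.minAreaRect((pts[:,:2]*1000).astype(np.float32))
    if s[0]<s[1]: s=s[::-1];a+=90
    return np.round(c,1),np.round(s,1),round((a+90)%180-90,1)
def go(x,y,z,yaw=None): # shift in tool axes from measured pose; yaw: world direction (deg) of the closing line
    s=get_state();r=R.from_rotvec(s["tool_rot"])
    d=r.inv().apply(np.array([x,y,z])/1000-s["position"])*1000
    yv=r.as_matrix()[:,1];cur=np.degrees(np.arctan2(yv[1],yv[0]))
    print("t",round(s["time"],2),"pos",np.round(s["position"]*1000,1),"tilt",np.round(r.as_matrix()[:,2],3),"close-yaw",round(cur,1),"q7",round(s["joint_positions"][6],2))
    print("shift",np.round(d,1),"spin",None if yaw is None else round(-((yaw-cur+90)%180-90),1))
E
python3 - <<'E'
from h import *
im=cv2.imread("pics/top0.png");P=cloud("top",np.load("top0.npy"))
hsv=cv2.cvtColor(im,cv2.COLOR_BGR2HSV)
x,y,z=P[...,0],P[...,1],P[...,2]
for c in[(249,215),(284,216),(318,215),(282,230),(132,205),(195,213),(115,168),(150,233)]: print(c,np.round(P[c[1],c[0]]*1000))
sub=np.zeros(z.shape,bool);sub[190:242,220:350]=1
m=(sub&(z>.035)).astype(np.uint8)
n,l,st,ce=cv2.connectedComponentsWithStats(m)
for i in range(1,n):
    if st[i,4]>30: print("pastry",rect(P[l==i]),np.round(P[l==i].mean(0)*1000,1),P[l==i][:,2].max(),st[i,4])
b=sub&(z>.012)&(z<.03);print("board",rect(P[b]))
b=np.zeros_like(sub);b[170:242,60:215]=1
for a,c in((.04,.075),(.048,.058),(.058,.07),(.075,.11)):
    print("press",a,rect(P[b&(z>a)&(z<c)]),(b&(z>a)&(z<c)).sum())
d=np.zeros_like(sub);d[195:228,180:212]=1
d&=z>.08;print("dial",rect(P[d]),P[d].mean(0),d.sum())
b[:]=0;b[140:185,50:185]=1
k=b&(z>.22);print("lid",rect(P[k]),P[k].min(0),P[k].max(0))
k=b&(z>.29);print("lid",rect(P[k]),P[k].min(0),P[k].max(0))
crop=cv2.resize(im[140:245,60:350],None,fx=2.75,fy=2.75,interpolation=2);cv2.imwrite("pics/crop0.png",crop)
go(300,600,200,0)
E
```

```text
(249, 215) [ 472. -135.   56.]
(284, 216) [ 469. -257.   57.]
(318, 215) [ 473. -376.   59.]
(282, 230) [ 424. -253.   19.]
(132, 205) [504. 271.  67.]
(195, 213) [472.  48. 102.]
(115, 168) [598. 291. 223.]
(150, 233) [413. 219.  -6.]
pastry (array([ 405.5, -189.2]), array([281.1,  82.2]), -44.5) [ 468.9 -251.6   63.1] 1.5948966116804526 450
pastry (array([ 391.2, -133.4]), array([229.5,  95.2]), 0.2) [ 472.4 -133.    76.6] 1.5948966116804526 461
pastry (array([ 407.7, -260.6]), array([375.1,  85.4]), -59.8) [ 473.6 -375.5   63. ] 1.5948966116804526 459
board (array([ 473.5, -271.1]), array([442.7, 149.7]), -88.4)
press 0.04 (array([521.1, 244. ]), array([465.3, 190.1]), -87.5) 6494
press 0.048 (array([520.5, 243.7]), array([465.6, 189.1]), -87.3) 2015
press 0.058 (array([520.9, 241.7]), array([459.2, 183. ]), -87.3) 4250
press 0.075 (array([581.1, 234.1]), array([435. , 133.6]), 72.0) 428
dial (array([384.8, -37. ]), array([270.1,  40.3]), 46.0) [0.4694272  0.05111035 0.12280546] 58
lid (array([529.6, 129.5]), array([680.7, 205.6]), 61.4) [ 0.2763636  -0.12006008  0.22052806] [0.63929987 0.46804372 1.59489661]
lid (array([492.2,  96.5]), array([602.7, 103. ]), 54.8) [ 0.2763636  -0.12006008  0.29138057] [0.63929987 0.37078249 1.59489661]
t 0.1 pos [291.2 580.6 235.6] tilt [-0.001 -0.002 -1.   ] close-yaw 63.4 q7 -0.06
shift [ 0.8 21.4 35.5] spin 63.4
```

View pics/crop0.png

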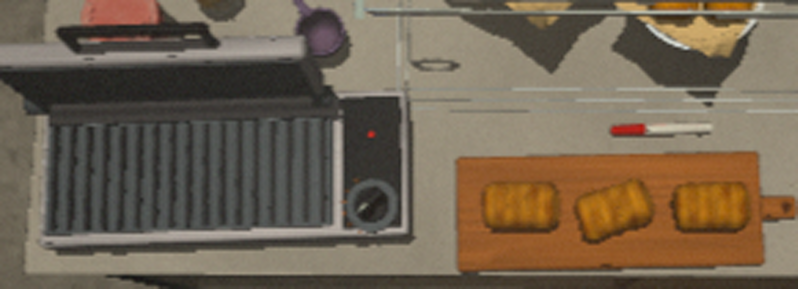

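The crop shows the three pastries lying flat, the middle one slightly turned. The plate, the handle behind the leaning lid and the round dial base with its grip bar are all visible. I'll redo the fits without the zero-depth pixels.

Run:
```python
from h import *
im=cv2.imread("pics/top0.png");D=np.load("top0.npy");P=cloud("top",D)
x,y,z=P[...,0],P[...,1],P[...,2];ok=D>.5
sub=np.zeros(z.shape,bool);sub[190:242,220:350]=1
n,l,st,ce=cv2.connectedComponentsWithStats((sub&ok&(z>.035)).astype(np.uint8))
for i in range(1,n):
    if st[i,4]>30: print("pastry",rect(P[l==i]),np.round(P[l==i].mean(0)*1000,1),P[l==i][:,2].max(),st[i,4])
b=np.zeros_like(sub);b[170:242,60:215]=1
d=np.zeros_like(sub);d[195:228,180:212]=1
k=d&ok&(z>.09);print("dialbar",rect(P[k]),P[k].mean(0),k.sum())
k=d&ok&(z>.065);print("dial",rect(P[k]),P[k].mean(0),k.sum())
b[:]=0;b[140:185,50:185]=1
k=b&ok&(z>.295);print("lid",rect(P[k]),P[k].min(0),P[k].max(0))
# dark plate by colour
g=cv2.cvtColor(im,cv2.COLOR_BGR2GRAY);b[:]=0;b[180:230,68:184]=1
k=b&ok&(g<100)&(z>.052)&(z<.075);print("plate",rect(P[k]),np.median(P[k][:,2]))
# wall (press coords)
o=np.array([519.1,286.5]);a=np.radians(2.5);q=(P[...,:2]*1000-o)@np.array([[np.cos(a),-np.sin(a)],[np.sin(a),np.cos(a)]])
k=ok&(abs(q[...,1])<150)&(z>.09)&(z<.11)&(abs(q[...,0])<150);print("wall x",np.percentile(q[k][:,0],[2,50,98]))
k=ok&(abs(q[...,1])<60)&(z>.3)&(z<.4)&(abs(q[...,0])<200);print("handle",np.percentile(q[k],[2,50,98],axis=0),np.median(z[k]))
D=np.load("scene0.npy");im=cv2.imread("pics/scene0.png");P=cloud("scene",D)
q=(P[...,:2]*1000-o)@np.array([[np.cos(a),-np.sin(a)],[np.sin(a),np.cos(a)]]);z=P[...,2]
k=(abs(q[...,0]+60)<35)&(abs(q[...,1]+229)<35)&(z>.09);print("dial bar scene",rect(P[k]),P[k].mean(0),k.sum(),P[k][:,2].max())
k=(q[...,0]<150)&(q[...,0]>-100)&(abs(q[...,1])<120)&(z>.3);print("handle",np.percentile(q[k],[2,50,98],axis=0) if k.any() else 0)
```

```text
pastry (array([ 472. , -253.1]), array([99.5, 60.1]), -70.8) [ 469.8 -252.2   56.2] 0.0728618137414212 448
pastry (array([ 475.7, -133.1]), array([95.5, 60.2]), 89.5) [ 475.  -133.2   56.6] 0.07438826418757327 455
pastry (array([ 476.5, -378.7]), array([99.8, 60.5]), -88.7) [ 474.5 -376.6   56.3] 0.06769836060459133 457
dialbar (array([473.5,  54.8]), array([40.3, 15. ]), -44.2) [0.47299484 0.05440539 0.09755595] 54
dial (array([481.2,  69.5]), array([90.5, 71.4]), 77.6) [0.4711774  0.05311704 0.08182501] 125
lid (array([628.9, 289.7]), array([162.6,  15.5]), -87.8) [0.61933951 0.20842844 0.29613708] [0.63929987 0.37078249 0.32415286]
plate (array([509.4, 279.9]), array([368.3, 168. ]), -87.9) 0.06217961617640211
wall x [70.32839567 74.7515976  79.67173164]
handle [[103.01534519 -56.76251294]
 [109.12575306   3.6622487 ]
 [116.40181845  59.06991991]] 0.31679775139821265
dial bar scene (array([472.5,  53. ]), array([39.1, 15.3]), -39.0) [0.47103386 0.05076116 0.09687486] 49 0.10270513046057039
handle [[101.33868268 -82.64093057]
 [105.86402777 -10.84566394]
 [113.93530702  72.56328182]]
```

The press origin comes out at about (510, 286) mm with a yaw of 2.4°. I'll move over the first pastry.

>>> arm_command --pt "87 -121 -139 0 0" --pt "87 -121 -139 0 0" --pt "87 -121 -139 0 0" --pt "87 -121 -139 0 0" --pt "87 -121 -139 0 0" --newtons 15

```text
time: 0.52
position: [0.3396, 0.3966, 0.2362]
tool_rot: [0.732, 3.054, -0.005]
ft_force: [0.8, -0.3, 0.5]
grip_width: 1.001
grip_force: 0.0
```

>>> arm_command --pt "87 -121 -139 0 0" --pt "87 -121 -139 0 0" --pt "87 -121 -139 0 0" --pt "87 -121 -139 0 0" --pt "87 -121 -139 0 0"

```text
time: 0.93
position: [0.3844, 0.2181, 0.2364]
tool_rot: [0.733, 3.054, -0.003]
ft_force: [1.1, -0.9, -0.7]
grip_width: 0.999
grip_force: 0.0
```

>>> arm_command --pt "87 -121 -139 0 0" --pt "87 -121 -139 0 0" --pt "87 -121 -139 0 0" --pt "87 -121 -139 0 0" --pt "87 -121 -139 0 0"

```text
time: 1.35
position: [0.4295, 0.0396, 0.2366]
tool_rot: [0.733, 3.054, -0.002]
ft_force: [0.5, 0.3, -0.1]
grip_width: 1.001
grip_force: 0.0
```

>>> arm_command --pt "87 -121 -139 0 7" --pt "87 -121 -139 0 14" --pt "87 -121 -139 0 21" --pt "87 -121 -139 0 28" --pt "87 -121 -139 0 35"

```text
time: 1.77
position: [0.4746, -0.1392, 0.2367]
tool_rot: [1.625, 2.686, -0.003]
ft_force: [-0.9, -0.0, -0.4]
grip_width: 0.998
grip_force: 0.0
```

>>> arm_command --pt "87 0 0 0 7" --pt "87 0 0 0 14" --pt "87 0 0 0 21" --pt "87 0 0 0 28" --pt "87 0 0 0 28"

```text
time: 2.18
position: [0.4745, -0.133, 0.2362]
tool_rot: [-2.218, -2.225, 0.001]
ft_force: [-0.4, 0.1, 0.6]
grip_width: 0.995
grip_force: 0.0
```

Run:
```python
from h import *
go(475,-133,36,0)
im,d=get_image("wrist");p=camera_params("wrist");cv2.imwrite("pics/w1.png",im[:,:,::-1])
P=cloud("wrist",d,p)
k=((d>.05)&(P[...,2]>.035)&(P[...,2]<.08)&(abs(P[...,0]-.475)<.09)).astype(np.uint8)
n,l,st,ce=cv2.connectedComponentsWithStats(k)
for i in range(1,n):
    if st[i,4]>300: print(rect(P[l==i]),st[i])
```

```text
t 2.18 pos [ 474.5 -133.   236.2] tilt [-0.001  0.    -1.   ] close-yaw 0.2 q7 0.21
shift [-1.000e-01  6.000e-01  2.002e+02] spin 0.2
(array([500.3,  15.3]), array([129.2,  14.4]), -0.1) [ 209    0  151   22 2825]
(array([ 477.3, -131.6]), array([98.2, 60.6]), -90.0) [ 224  123   61   96 5340]
(array([ 468.2, -236.7]), array([66.4, 61. ]), -72.1) [ 213  232   66   48 2418]
(array([ 476.3, -335.3]), array([58.6, 15.5]), 3.4) [228 329  49  15 641]
```

>>> arm_command --pt "87 1 2 41 0" --pt "87 1 2 82 0" --pt "87 1 2 123 0" --pt "87 1 2 164 0" --pt "87 1 2 188 0"

```text
time: 2.65
position: [0.4741, -0.1313, 0.0446]
tool_rot: [-2.207, -2.231, 0.005]
ft_force: [0.0, -0.1, 0.5]
grip_width: 1.003
grip_force: 0.0
```

>>> arm_command --pt "87 0 0 12 0" --pt "50 0 0 12 0" --pt "50 0 0 12 0" --pt "50 0 0 12 0" --pt "50 0 0 12 0"

```text
time: 3.07
position: [0.478, -0.132, 0.0378]
tool_rot: [2.212, 2.228, 0.003]
ft_force: [-0.5, -0.0, 0.5]
grip_width: 0.78
grip_force: 0.0
```

>>> arm_command --pt "50 0 0 0 0" --pt "50 0 0 0 0" --pt "50 0 0 0 0" --pt "50 0 0 -10 0" --pt "50 0 0 -30 0"

```text
time: 3.48
position: [0.4746, -0.1315, 0.0653]
tool_rot: [-2.212, -2.226, 0.006]
ft_force: [0.4, 0.6, -1.8]
grip_width: 0.68
grip_force: 15.0
```

Run:
```python
from h import *
s=get_state();print(s["grip_width"],s["grip_force"],s["ft_force"]);go(505,406,200,92.4)
```

```text
0.6799461628676473 14.988672964973375 [ 0.35553058  0.62773681 -1.75911297]
t 3.48 pos [ 474.6 -131.5   65.3] tilt [-0.005 -0.    -1.   ] close-yaw 0.4 q7 0.33
shift [ 537.3   33.3 -134.9] spin 88.0
```

>>> arm_command --pt "50 0 0 -40 0" --pt "50 0 0 -80 -7" --pt "50 0 0 -120 -14" --pt "50 0 0 -130 -21" --pt "50 0 0 -130 -28"

```text
time: 3.9
position: [0.4791, -0.1326, 0.2013]
tool_rot: [1.598, 2.697, 0.007]
ft_force: [0.3, 1.1, -2.3]
grip_width: 0.681
grip_force: 15.0
```

>>> arm_command --pt "50 30 19 0 -7" --pt "50 61 37 0 -14" --pt "50 92 56 0 -21" --pt "50 122 75 0 -28" --pt "50 153 94 0 -35"

```text
time: 4.32
position: [0.4864, 0.0487, 0.197]
tool_rot: [0.715, 3.059, 0.0]
ft_force: [0.7, -0.4, -1.3]
grip_width: 0.676
grip_force: 15.0
```

>>> arm_command --pt "50 14 33 0 -6" --pt "50 28 66 0 -12" --pt "50 43 99 0 -18" --pt "50 57 132 0 -24" --pt "50 71 164 0 -29"

```text
time: 4.73
position: [0.4964, 0.2275, 0.1969]
tool_rot: [-0.073, 3.141, -0.0]
ft_force: [1.0, 0.2, -1.8]
grip_width: 0.68
grip_force: 15.0
```

>>> arm_command --pt "50 -3 36 0 0" --pt "50 -7 72 0 0" --pt "50 -11 108 0 0" --pt "50 -14 144 0 0" --pt "50 -18 179 0 0"

```text
time: 5.15
position: [0.5069, 0.407, 0.1967]
tool_rot: [0.065, -3.141, 0.001]
ft_force: [-0.0, 0.1, -0.8]
grip_width: 0.68
grip_force: 15.0
```

Run:
```python
from h import *
go(505,406,84,92.4)
im,d=get_image("wrist");p=camera_params("wrist");cv2.imwrite("pics/w2.png",im[:,:,::-1])
P=cloud("wrist",d,p);z=P[...,2]
k=(d>.05)&(z>.056)&(z<.07);print(rect(P[k]),k.sum())
```

```text
t 5.15 pos [506.9 407.  196.7] tilt [-0.    -0.001 -1.   ] close-yaw 92.4 q7 0.94
shift [  1.9  -0.9 112.7] spin -0.0
(array([508.8, 331.7]), array([302.2, 160.1]), -86.6) 36533
```

View pics/w2.png

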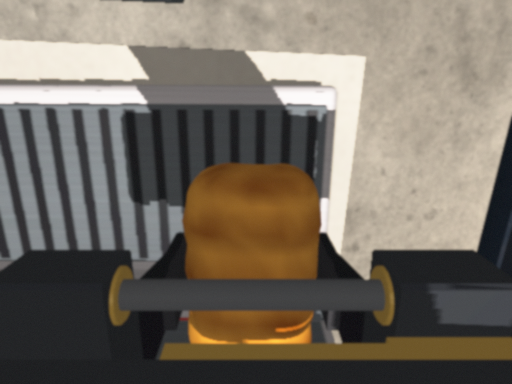

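The wrist view shows the pastry held straight over the plate. The plate's end edge is at column 325 and its front edge at row 107.

Run:
```python
from h import *
im,d=get_image("wrist");P=cloud("wrist",d)
for c in[(322,150),(322,120),(330,150),(300,108),(150,108),(20,108),(60,130),(60,90)]: print(c,np.round(P[c[1],c[0]]*1000))
```

```text
(322, 150) [477. 484.  -1.]
(322, 120) [444. 470.  52.]
(330, 150) [477. 492.  -0.]
(300, 108) [435. 449.  62.]
(150, 108) [440. 330.  65.]
(20, 108) [446. 226.  63.]
(60, 130) [461. 256.  64.]
(60, 90) [430. 255.  55.]
```

>>> arm_command --pt "50 2 0 40 0" --pt "50 2 0 80 0" --pt "50 2 0 100 0" --pt "50 2 0 106 0" --pt "50 2 0 112 0"

```text
time: 5.67
position: [0.5051, 0.4045, 0.0838]
tool_rot: [0.064, -3.14, 0.003]
ft_force: [0.7, 0.0, -0.7]
grip_width: 0.678
grip_force: 15.0
```

>>> arm_command --pt "50 0 0 1 0" --pt "50 0 0 2 0" --pt "50 0 0 2 0" --pt "80 0 0 2 0" --pt "80 0 0 2 0"

```text
time: 6.08
position: [0.5063, 0.406, 0.0843]
tool_rot: [-0.065, 3.139, 0.003]
ft_force: [-0.1, 0.7, 0.3]
grip_width: 0.761
grip_force: 0.0
```

>>> arm_command --pt "84 0 0 0 0" --pt "84 0 0 0 0" --pt "84 0 0 -5 0" --pt "84 0 0 -35 0" --pt "84 0 0 -75 0"

```text
time: 6.5
position: [0.5033, 0.4036, 0.1548]
tool_rot: [0.065, -3.135, 0.008]
ft_force: [-0.8, 1.8, 1.1]
grip_width: 0.964
grip_force: 0.0
```

>>> arm_command --pt "84 0 0 -40 0" --pt "84 0 0 -40 0"

```text
time: 6.67
position: [0.5093, 0.4081, 0.2079]
tool_rot: [-0.064, 3.129, 0.016]
ft_force: [1.4, 1.1, 0.9]
grip_width: 0.964
grip_force: 0.0
```

Run:
```python
from h import *
go(472,-253,200,19.2)
im,d=get_image("top");P=cloud("top",d);z=P[...,2];ok=d>.5
k=ok&(z>.035)&(z<.08)&(P[...,0]<.54)&(P[...,0]>.42)&(P[...,1]<-.08)&(P[...,1]>-.44)
n,l,st,ce=cv2.connectedComponentsWithStats(k.astype(np.uint8))
for i in range(1,n):
    if st[i,4]>100: print(rect(P[l==i]),st[i,4])
im,d=get_image("wrist");P=cloud("wrist",d);z=P[...,2]
k=(d>.05)&(z>.09)&(z<.125)&(P[...,1]>.33)&(P[...,1]<.48)&(P[...,0]<.57);print("placed",rect(P[k]),k.sum())
```

```text
t 6.67 pos [509.3 408.1 207.9] tilt [ 0.011  0.01  -1.   ] close-yaw 92.4 q7 0.94
shift [ 6.440e+01 -6.591e+02  6.000e-01] spin 73.2
(array([ 471.6, -253.1]), array([99.9, 59.5]), -71.1) 445
(array([ 476.7, -378.8]), array([99.5, 60.6]), -88.4) 455
placed (array([503.5, 404.1]), array([97.8, 60.1]), 0.8) 8221
```

>>> arm_command --pt "84 3 -33 0 0" --pt "84 6 -66 0 0" --pt "84 9 -99 0 0" --pt "84 12 -132 0 0" --pt "84 15 -164 0 0"

```text
time: 7.18
position: [0.4961, 0.2387, 0.1961]
tool_rot: [0.065, -3.139, 0.002]
ft_force: [0.7, 0.7, 0.4]
grip_width: 0.963
grip_force: 0.0
```

>>> arm_command --pt "84 3 -33 0 7" --pt "84 6 -66 0 14" --pt "84 9 -99 0 21" --pt "84 12 -132 0 28" --pt "84 15 -164 0 35"

```text
time: 7.6
position: [0.4878, 0.0745, 0.1963]
tool_rot: [-0.891, -3.011, 0.002]
ft_force: [0.2, 0.3, 0.1]
grip_width: 0.964
grip_force: 0.0
```

>>> arm_command --pt "84 -16 -29 0 7" --pt "84 -33 -57 0 14" --pt "84 -49 -86 0 21" --pt "84 -65 -115 0 28" --pt "84 -82 -143 0 35"

```text
time: 8.02
position: [0.4796, -0.0897, 0.1964]
tool_rot: [-1.755, -2.603, 0.001]
ft_force: [0.5, -0.4, -0.1]
grip_width: 0.968
grip_force: 0.0
```

>>> arm_command --pt "87 -30 -14 0 3.5" --pt "87 -60 -28 0 3.5" --pt "87 -90 -42 0 3.5" --pt "87 -119 -57 0 3.5" --pt "87 -149 -71 0 3.5"

```text
time: 8.43
position: [0.4708, -0.2541, 0.1965]
tool_rot: [-1.826, -2.554, 0.0]
ft_force: [0.6, 0.4, -0.8]
grip_width: 1.0
grip_force: 0.0
```

>>> arm_command --pt "87 0 0 20 0" --pt "87 0 0 20 0" --pt "87 0 0 20 0"

```text
time: 8.68
position: [0.4707, -0.2522, 0.1758]
tool_rot: [-1.825, -2.552, 0.002]
ft_force: [-0.9, -0.2, 0.1]
grip_width: 0.996
grip_force: 0.0
```

```bash
cat > wp.py <<'E'
from h import *
def wp(lo,hi,box):
    im,d=get_image("wrist");P=cloud("wrist",d);z=P[...,2]
    k=(d>.05)&(z>lo)&(z<hi)&(P[...,0]>box[0])&(P[...,0]<box[1])&(P[...,1]>box[2])&(P[...,1]<box[3])
    n,l,st,ce=cv2.connectedComponentsWithStats(k.astype(np.uint8))
    for i in range(1,n):
        if st[i,4]>400: print("wrist",rect(P[l==i]),st[i,4])
E
python3 - <<'E'
from wp import *
go(472.5,-252,36,19)
wp(.035,.08,(.4,.56,-.5,-.05))
E
```

```text
t 8.68 pos [ 470.7 -252.2  175.8] tilt [-0.004  0.002 -1.   ] close-yaw 18.8 q7 0.86
shift [ -0.8   2.2 139.8] spin -0.2
wrist (array([ 473.7, -251.6]), array([98.3, 60.4]), -72.0) 7458
wrist (array([ 474.4, -335.1]), array([58.9, 16.7]), 12.5) 978
wrist (array([ 478.8, -389.9]), array([61.9, 56.5]), 5.2) 2684
```

>>> arm_command --pt "87 -1 2 41 0" --pt "87 -1 2 82 0" --pt "87 -1 2 115 0" --pt "87 -1 2 130 0" --pt "87 -1 2 140 0"

```text
time: 9.15
position: [0.4735, -0.251, 0.0354]
tool_rot: [-1.822, -2.555, 0.001]
ft_force: [-0.3, 0.4, 0.6]
grip_width: 1.0
grip_force: 0.0
```

>>> arm_command --pt "50 0 0 0 0" --pt "50 0 0 0 0" --pt "50 0 0 0 0" --pt "50 0 0 0 0" --pt "50 0 0 0 0"

```text
time: 9.57
position: [0.475, -0.2538, 0.0389]
tool_rot: [1.826, 2.554, 0.001]
ft_force: [-2.1, -0.3, 1.2]
grip_width: 0.71
grip_force: 1.1
```

>>> arm_command --pt "50 0 0 0 0" --pt "50 0 0 0 0" --pt "50 0 0 -30 0" --pt "50 0 0 -70 0" --pt "50 0 0 -110 0"

```text
time: 9.98
position: [0.473, -0.2529, 0.1479]
tool_rot: [-1.826, -2.553, 0.002]
ft_force: [1.6, -0.1, -1.4]
grip_width: 0.679
grip_force: 15.0
```

>>> arm_command --pt "50 0 0 -40 0" --pt "50 0 0 -50 0" --pt "50 0 0 -50 0"

```text
time: 10.23
position: [0.4764, -0.2543, 0.2012]
tool_rot: [1.823, 2.55, 0.006]
ft_force: [0.4, -1.0, -2.9]
grip_width: 0.675
grip_force: 15.0
```

Run:
```python
from h import *
s=get_state();print(s["grip_width"],s["grip_force"]);go(510,286,196,92.4)
```

```text
0.675096201507559 14.992784410715103
t 10.23 pos [ 476.4 -254.3  201.2] tilt [ 0.008 -0.001 -1.   ] close-yaw 18.9 q7 0.85
shift [500.4 206.5   4.9] spin -73.5
```

>>> arm_command --pt "50 33 14 0 -7" --pt "50 66 28 0 -14" --pt "50 100 42 0 -21" --pt "50 133 56 0 -28" --pt "50 166 70 0 -35"

```text
time: 10.65
position: [0.4852, -0.0716, 0.1951]
tool_rot: [-0.964, -2.986, 0.001]
ft_force: [0.2, 0.5, -2.2]
grip_width: 0.678
grip_force: 15.0
```

>>> arm_command --pt "50 19 30 0 -7" --pt "50 38 61 0 -14" --pt "50 57 91 0 -21" --pt "50 77 122 0 -28" --pt "50 96 152 0 -35"

```text
time: 11.07
position: [0.4971, 0.1075, 0.1949]
tool_rot: [-0.021, -3.138, 0.001]
ft_force: [0.8, 0.1, -1.5]
grip_width: 0.673
grip_force: 15.0
```

>>> arm_command --pt "50 -2 36 0 -3.5" --pt "50 -4 72 0 -3.5" --pt "50 -5 108 0 -3.5" --pt "50 -7 144 0 -3.5" --pt "50 -9 180 0 -3.5"

```text
time: 11.48
position: [0.5099, 0.2867, 0.1944]
tool_rot: [0.065, -3.137, 0.003]
ft_force: [1.2, 0.1, -1.6]
grip_width: 0.673
grip_force: 15.0
```

>>> arm_command --pt "50 0 0 40 0" --pt "50 0 0 40 0" --pt "50 0 0 40 0"

```text
time: 11.73
position: [0.5086, 0.2841, 0.153]
tool_rot: [0.066, -3.133, 0.009]
ft_force: [0.1, -0.2, -2.1]
grip_width: 0.675
grip_force: 15.0
```

Run:
```python
from wp import *
s=get_state();print(s["grip_width"]);go(510,286,84,92.4)
wp(.09,.125,(.42,.57,.05,.48))
```

```text
0.6752255488399738
t 11.73 pos [508.6 284.1 153. ] tilt [-0.008 -0.006 -1.   ] close-yaw 92.4 q7 1.11
shift [-2.   2.2 68.9] spin 0.0
wrist (array([493.2, 403.9]), array([68.7, 58.8]), 3.4) 9428
```

>>> arm_command --pt "50 0 0 35 0" --pt "50 0 0 55 0" --pt "50 0 0 63 0" --pt "50 0 0 69 0" --pt "50 0 0 71 0"

```text
time: 12.2
position: [0.5121, 0.285, 0.0871]
tool_rot: [-0.063, 3.14, 0.001]
ft_force: [0.9, -0.2, -1.5]
grip_width: 0.678
grip_force: 15.0
```

>>> arm_command --pt "50 0 0 1 0" --pt "50 0 0 1 0" --pt "80 0 0 1 0" --pt "84 0 0 1 0" --pt "84 0 0 1 0"

```text
time: 12.62
position: [0.5121, 0.286, 0.0867]
tool_rot: [-0.065, 3.139, 0.002]
ft_force: [0.8, -0.8, -0.4]
grip_width: 0.82
grip_force: 0.0
```

>>> arm_command --pt "84 0 0 0 0" --pt "84 0 0 0 0" --pt "84 0 0 -10 0" --pt "84 0 0 -40 0" --pt "84 0 0 -80 0"

```text
time: 13.03
position: [0.5093, 0.2842, 0.1639]
tool_rot: [0.065, -3.135, 0.006]
ft_force: [0.3, 0.1, -0.4]
grip_width: 0.966
grip_force: 0.0
```

>>> arm_command --pt "84 0 0 -36 0" --pt "84 0 0 -36 0"

```text
time: 13.2
position: [0.5155, 0.2875, 0.2109]
tool_rot: [-0.064, 3.129, 0.012]
ft_force: [1.7, 1.2, 0.9]
grip_width: 0.964
grip_force: 0.0
```

```bash
cat >> wp.py <<'E'
def tp(lo,hi,box):
    im,d=get_image("top");P=cloud("top",d);z=P[...,2]
    k=(d>.5)&(z>lo)&(z<hi)&(P[...,0]>box[0])&(P[...,0]<box[1])&(P[...,1]>box[2])&(P[...,1]<box[3])
    n,l,st,ce=cv2.connectedComponentsWithStats(k.astype(np.uint8))
    for i in range(1,n):
        if st[i,4]>60: print("top",rect(P[l==i]),st[i,4])
E
python3 - <<'E'
from wp import *
go(477,-378,196,1.3)
wp(.09,.125,(.42,.57,.05,.48))
tp(.035,.08,(.42,.54,-.44,-.08))
E
```

```text
t 13.2 pos [515.5 287.5 210.9] tilt [ 0.012  0.008 -1.   ] close-yaw 92.4 q7 1.11
shift [  65.8 -663.5    9. ] spin -88.9
wrist (array([507.1, 284.5]), array([96. , 59.6]), 0.3) 7836
wrist (array([504. , 403.9]), array([97.6, 59.5]), 1.2) 7873
top (array([ 476.6, -379. ]), array([100.2,  59.1]), -86.9) 455
```

>>> arm_command --pt "84 3 -33 0 0" --pt "84 6 -66 0 0" --pt "84 9 -99 0 0" --pt "84 12 -132 0 0" --pt "84 15 -165 0 0"

```text
time: 13.72
position: [0.502, 0.1183, 0.2003]
tool_rot: [0.065, -3.139, 0.001]
ft_force: [0.0, -0.7, -0.2]
grip_width: 0.971
grip_force: 0.0
```

>>> arm_command --pt "84 3 -33 0 7" --pt "84 6 -66 0 14" --pt "84 9 -99 0 21" --pt "84 12 -132 0 28" --pt "84 15 -165 0 35"

```text
time: 14.13
position: [0.4938, -0.047, 0.2005]
tool_rot: [-0.891, -3.011, 0.001]
ft_force: [-0.1, 0.5, 0.1]
grip_width: 0.963
grip_force: 0.0
```

>>> arm_command --pt "84 -16 -29 0 7" --pt "84 -33 -58 0 14" --pt "84 -49 -87 0 21" --pt "84 -65 -116 0 28" --pt "84 -82 -144 0 35"

```text
time: 14.55
position: [0.4851, -0.2122, 0.2006]
tool_rot: [-1.755, -2.603, 0.0]
ft_force: [0.7, 0.2, 0.3]
grip_width: 0.964
grip_force: 0.0
```

>>> arm_command --pt "87 -30 -14 0 5" --pt "87 -60 -28 0 10" --pt "87 -90 -42 0 15" --pt "87 -120 -57 0 19.4" --pt "87 -150 -71 0 19.4"

```text
time: 14.97
position: [0.477, -0.3776, 0.2003]
tool_rot: [-2.165, -2.273, 0.001]
ft_force: [0.8, 0.3, 0.4]
grip_width: 0.999
grip_force: 0.0
```

>>> arm_command --pt "87 0 0 20 0" --pt "87 0 0 20 0" --pt "87 0 0 20 0"

```text
time: 15.22
position: [0.4768, -0.3755, 0.1795]
tool_rot: [-2.161, -2.274, 0.001]
ft_force: [-0.2, 0.5, -0.5]
grip_width: 1.004
grip_force: 0.0
```

Run:
```python
from wp import *
go(478,-377.5,36,2.5)
wp(.035,.08,(.4,.56,-.5,-.05))
```

```text
t 15.22 pos [ 476.8 -375.5  179.5] tilt [-0.004  0.003 -1.   ] close-yaw 2.9 q7 0.89
shift [ -2.4   1.6 143.5] spin 0.4
wrist (array([ 478.6, -377.7]), array([99.3, 60.4]), -87.9) 7357
```

>>> arm_command --pt "87 -1 1.5 41 0" --pt "87 -1 1.5 82 0" --pt "87 -1 1.5 118 0" --pt "87 -1 1.5 134 0" --pt "87 -1 1.5 144 0"

```text
time: 15.68
position: [0.4793, -0.3746, 0.0351]
tool_rot: [-2.157, -2.278, -0.0]
ft_force: [-0.2, -0.0, 0.6]
grip_width: 1.0
grip_force: 0.0
```

>>> arm_command --pt "50 0 0 0 0" --pt "50 0 0 0 0" --pt "50 0 0 0 0" --pt "50 0 0 0 0" --pt "50 0 0 0 0"

```text
time: 16.1
position: [0.4801, -0.3782, 0.0392]
tool_rot: [2.161, 2.277, 0.001]
ft_force: [-1.7, -0.4, 0.8]
grip_width: 0.706
grip_force: 0.7
```

>>> arm_command --pt "50 0 0 0 0" --pt "50 0 0 0 0" --pt "50 0 0 -30 0" --pt "50 0 0 -70 0" --pt "50 0 0 -110 0"

```text
time: 16.52
position: [0.4787, -0.3769, 0.1478]
tool_rot: [-2.162, -2.276, 0.001]
ft_force: [0.9, -1.0, -1.8]
grip_width: 0.679
grip_force: 15.0
```

>>> arm_command --pt "50 0 0 -40 -7" --pt "50 0 0 -50 -14" --pt "50 0 0 -50 -19.5" --pt "50 0 0 -50 -19.5"

```text
time: 16.85
position: [0.4801, -0.3779, 0.1991]
tool_rot: [1.741, 2.611, 0.002]
ft_force: [-0.4, -0.3, -2.1]
grip_width: 0.68
grip_force: 15.0
```

Run:
```python
from h import *
s=get_state();print(s["grip_width"],s["grip_force"]);go(515,166,196,92.4)
```

```text
0.680467670264817 14.982924654318595
t 16.85 pos [ 480.1 -377.9  199.1] tilt [ 0.003 -0.001 -1.   ] close-yaw 22.6 q7 1.2
shift [488.7 241.3   2.9] spin -69.8
```

>>> arm_command --pt "50 33 16 0 -7" --pt "50 65 32 0 -14" --pt "50 98 48 0 -21" --pt "50 130 64 0 -28" --pt "50 163 80 0 -35"

```text
time: 17.27
position: [0.4904, -0.1946, 0.1966]
tool_rot: [-0.876, -3.016, -0.0]
ft_force: [1.1, 0.8, -0.9]
grip_width: 0.676
grip_force: 15.0
```

>>> arm_command --pt "50 17 32 0 -7" --pt "50 35 64 0 -14" --pt "50 52 95 0 -21" --pt "50 70 127 0 -28" --pt "50 87 159 0 -34.8"

```text
time: 17.68
position: [0.5023, -0.0137, 0.1967]
tool_rot: [0.066, -3.14, -0.001]
ft_force: [0.9, -0.1, -0.5]
grip_width: 0.678
grip_force: 15.0
```

>>> arm_command --pt "50 -4 36 0 0" --pt "50 -8 72 0 0" --pt "50 -12 108 0 0" --pt "50 -16 144 0 0" --pt "50 -19.5 180 0 0"

```text
time: 18.1
position: [0.5149, 0.1667, 0.1965]
tool_rot: [0.057, -3.139, 0.0]
ft_force: [0.8, -0.1, -1.0]
grip_width: 0.683
grip_force: 15.0
```

>>> arm_command --pt "50 0 0 40 0" --pt "50 0 0 40 0" --pt "50 0 0 40 0"

```text
time: 18.35
position: [0.5135, 0.1643, 0.155]
tool_rot: [0.06, -3.135, 0.005]
ft_force: [-0.2, -0.1, -0.7]
grip_width: 0.679
grip_force: 15.0
```

Run:
```python
from wp import *
s=get_state();print(s["grip_width"]);go(515,166,82.5,92.4)
wp(.09,.125,(.42,.57,.05,.48))
```

```text
0.6790560974049286
t 18.35 pos [513.5 164.3 155. ] tilt [-0.006 -0.003 -1.   ] close-yaw 92.2 q7 1.29
shift [-2.   1.9 72.5] spin -0.2
wrist (array([474.2,  58. ]), array([38.8, 14.4]), -41.7) 1470
wrist (array([497.8, 284. ]), array([71.9, 58.7]), 2.9) 9547
```

>>> arm_command --pt "50 0 0 35 0" --pt "50 0 0 55 0" --pt "50 0 0 65 0" --pt "50 0 0 71 0" --pt "50 0 0 73 0"

```text
time: 18.82
position: [0.5163, 0.1644, 0.0851]
tool_rot: [-0.059, 3.14, 0.0]
ft_force: [0.4, 0.2, -0.8]
grip_width: 0.68
grip_force: 15.0
```

>>> arm_command --pt "50 0 0 1 0" --pt "50 0 0 1 0" --pt "80 0 0 1 0" --pt "84 0 0 1 0" --pt "84 0 0 1 0"

```text
time: 19.23
position: [0.5163, 0.1654, 0.0845]
tool_rot: [-0.062, 3.139, 0.001]
ft_force: [0.0, -0.3, 0.1]
grip_width: 0.827
grip_force: 0.0
```

>>> arm_command --pt "84 0 0 0 0" --pt "84 0 0 0 0" --pt "84 0 0 -10 0" --pt "84 0 0 -40 0" --pt "84 0 0 -80 0"

```text
time: 19.65
position: [0.5133, 0.1642, 0.1621]
tool_rot: [0.062, -3.135, 0.005]
ft_force: [1.4, 0.6, 0.1]
grip_width: 0.961
grip_force: 0.0
```

>>> arm_command --pt "84 0 0 -40 0" --pt "84 0 0 -80 0" --pt "84 0 0 -120 0" --pt "84 0 0 -160 0" --pt "84 0 0 -200 0"

```text
time: 20.07
position: [0.5151, 0.1647, 0.3667]
tool_rot: [-0.062, 3.14, 0.001]
ft_force: [1.3, 0.8, -0.4]
grip_width: 0.964
grip_force: 0.0
```

Run:
```python
from wp import *
go(624,290,400,2.4)
wp(.09,.125,(.42,.57,-.02,.48))
tp(.29,.34,(.58,.68,.15,.42))
```

```text
t 20.07 pos [515.1 164.7 366.7] tilt [ 0.001  0.001 -1.   ] close-yaw 92.3 q7 1.27
shift [-113.8  121.   -33.1] spin 89.9
wrist (array([479.8,  59.3]), array([41.7, 14.1]), -42.0) 467
wrist (array([516.2, 287.5]), array([99.6, 59.2]), 1.7) 3609
wrist (array([521.2, 167.8]), array([98.1, 60.5]), 1.5) 3521
wrist (array([513. , 406.2]), array([100.7,  58.5]), 0.6) 3912
```

>>> arm_command --pt "50 -24 24 -8 7" --pt "50 -48 48 -8 14" --pt "50 -72 73 -8 21" --pt "50 -96 98 -8 28" --pt "50 -119 121 -8 35"

```text
time: 20.58
position: [0.6303, 0.2923, 0.3717]
tool_rot: [-0.893, -3.012, -0.001]
ft_force: [0.4, -0.0, 0.4]
grip_width: 0.671
grip_force: 0.0
```

>>> arm_command --pt "50 0 0 0 7" --pt "50 0 0 0 14" --pt "50 0 0 0 21" --pt "50 0 0 0 28" --pt "50 0 0 0 35"

```text
time: 21.0
position: [0.6296, 0.2906, 0.3715]
tool_rot: [-1.759, -2.603, 0.001]
ft_force: [-0.4, 0.2, 0.7]
grip_width: 0.576
grip_force: 0.0
```

>>> arm_command --pt "50 0 0 0 7" --pt "50 0 0 0 14" --pt "50 0 0 0 20" --pt "50 0 0 0 20" --pt "50 0 0 0 20"

```text
time: 21.42
position: [0.6296, 0.2907, 0.3716]
tool_rot: [2.174, 2.268, -0.0]
ft_force: [0.3, -0.3, -0.1]
grip_width: 0.575
grip_force: 0.0
```

Run:
```python
from wp import *
go(629,291,307,2.4)
im,d=get_image("wrist");P=cloud("wrist",d);cv2.imwrite("pics/w3.png",im[:,:,::-1])
k=(d>.03)&(P[...,2]>.295)&(P[...,2]<.34)&(abs(P[...,1]-.29)<.11);print(rect(P[k]),k.sum(),np.percentile(P[k],[2,50,98],axis=0))
```

```text
t 21.42 pos [629.6 290.7 371.6] tilt [-0. -0. -1.] close-yaw 2.4 q7 -0.31
shift [ 0.4 -0.6 64.6] spin 0.0
(array([630. , 292.1]), array([162. ,  14.3]), -87.5) 4500 [[0.62180268 0.21774351 0.31400485]
 [0.62927976 0.31396817 0.31847487]
 [0.63712696 0.3699141  0.32045717]]
```

View pics/w3.png

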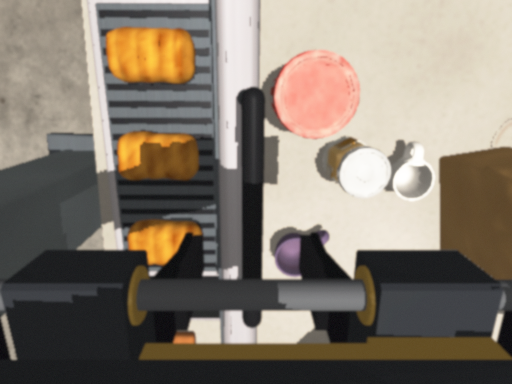

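The wrist view shows the handle bar at column 252, centred between the fingers, with all three pastries on the plate. I'll pinch the bar.

>>> arm_command --pt "50 1 0.5 30 0" --pt "50 1 0.5 50 0" --pt "50 1 0.5 60 0" --pt "50 1 0.5 64 0" --pt "50 1 0.5 64 0" --newtons 30

```text
time: 21.88
position: [0.6299, 0.2916, 0.3069]
tool_rot: [-2.176, -2.266, 0.002]
ft_force: [0.3, 0.4, -0.4]
grip_width: 0.578
grip_force: 0.0
```

>>> arm_command --pt "5 0 0 0 0" --pt "5 0 0 0 0" --pt "5 0 0 0 0" --pt "5 0 0 0 0" --pt "5 0 0 0 0"

```text
time: 22.3
position: [0.6304, 0.2917, 0.3083]
tool_rot: [2.177, 2.265, 0.002]
ft_force: [0.1, -0.6, 0.3]
grip_width: 0.282
grip_force: 0.0
```

>>> arm_command --pt "5 0 0 0 0" --pt "5 0 0 0 0" --pt "5 0 0 0 0"

```text
time: 22.55
position: [0.6302, 0.2917, 0.3078]
tool_rot: [2.177, 2.265, 0.0]
ft_force: [-0.4, -0.2, 1.6]
grip_width: 0.149
grip_force: 30.0
```

Run:
```python
from h import *
go(629,291,307,2.4)
s=get_state();print(s["ft_force"],s["grip_width"],s["grip_force"])
q=np.linspace(1.65,0,21);a=q+.09
Y=-201*np.cos(a);Z=-201*np.sin(a)
for c in range(4):
    i=5*c
    print([[5,0,round(Y[i+j]-Y[i],1),round(Z[i+j]-Z[i],1),0] for j in range(1,6)])
```

```text
t 22.55 pos [630.2 291.7 307.8] tilt [ 0.  0. -1.] close-yaw 2.3 q7 -0.31
shift [-0.7 -1.2  0.8] spin -0.1
[-0.41540871 -0.16257763  1.6043184 ] 0.14882086401981767 30.000033974647522
[[5, 0, np.float64(-16.4), np.float64(-2.1), 0], [5, 0, np.float64(-33.0), np.float64(-2.9), 0], [5, 0, np.float64(-49.6), np.float64(-2.3), 0], [5, 0, np.float64(-66.0), np.float64(-0.3), 0], [5, 0, np.float64(-82.3), np.float64(3.0), 0]]
[[5, 0, np.float64(-15.9), np.float64(4.7), 0], [5, 0, np.float64(-31.4), np.float64(10.6), 0], [5, 0, np.float64(-46.3), np.float64(17.8), 0], [5, 0, np.float64(-60.6), np.float64(26.2), 0], [5, 0, np.float64(-74.1), np.float64(35.8), 0]]
[[5, 0, np.float64(-12.7), np.float64(10.6), 0], [5, 0, np.float64(-24.5), np.float64(22.3), 0], [5, 0, np.float64(-35.3), np.float64(34.9), 0], [5, 0, np.float64(-45.0), np.float64(48.3), 0], [5, 0, np.float64(-53.6), np.float64(62.5), 0]]
[[5, 0, np.float64(-7.4), np.float64(14.8), 0], [5, 0, np.float64(-13.5), np.float64(30.2), 0], [5, 0, np.float64(-18.3), np.float64(46.1), 0], [5, 0, np.float64(-21.9), np.float64(62.3), 0], [5, 0, np.float64(-24.0), np.float64(78.7), 0]]
```

>>> arm_command --pt "5 0 -16 -2 0" --pt "5 0 -33 -3 0" --pt "5 0 -49.5 -2 0" --pt "5 0 -66 0 0" --pt "5 0 -82 3 0"

```text
time: 22.97
position: [0.55, 0.2889, 0.3068]
tool_rot: [2.175, 2.262, 0.011]
ft_force: [3.5, 1.1, 5.7]
grip_width: 0.153
grip_force: 30.0
```

Run:
```python
from wp import *
go(629,291,307,2.4)
s=get_state();print(s["ft_force"],s["grip_width"],s["grip_force"])
wp(.09,.125,(.42,.57,-.02,.48))
```

```text
t 22.97 pos [550.  288.9 306.8] tilt [ 0.007  0.003 -1.   ] close-yaw 2.2 q7 -0.41
shift [-1.  79.1  0.3] spin -0.2
[3.48542015 1.11772602 5.72798243] 0.15320749944038609 30.001224875450134
wrist (array([491.7, 404.3]), array([78.2, 59.8]), 1.3) 4971
wrist (array([493.4, 285.1]), array([73.4, 59.5]), 1.5) 3457
```

The lid follows and the forces are small. I'll carry on down to shut.

>>> arm_command --pt "5 0 -16 5 0" --pt "5 0 -31.5 10.5 0" --pt "5 0 -46.5 18 0" --pt "5 0 -60.5 26 0" --pt "5 0 -74 36 0"

```text
time: 23.43
position: [0.4763, 0.2863, 0.2707]
tool_rot: [2.176, 2.263, 0.011]
ft_force: [3.7, 0.8, 3.4]
grip_width: 0.146
grip_force: 30.0
```

>>> arm_command --pt "5 0 -12.5 10.5 0" --pt "5 0 -24.5 22 0" --pt "5 0 -35.5 35 0" --pt "5 0 -45 48 0" --pt "5 0 -53.5 62.5 0"

```text
time: 23.85
position: [0.4228, 0.2842, 0.208]
tool_rot: [2.177, 2.264, 0.01]
ft_force: [2.2, 1.0, 7.0]
grip_width: 0.147
grip_force: 30.1
```

>>> arm_command --pt "5 0 -7.5 15 0" --pt "5 0 -13.5 30 0" --pt "5 0 -18.5 46 0" --pt "5 0 -22 62 0" --pt "5 0 -24 77 0"

```text
time: 24.27
position: [0.3972, 0.2833, 0.13]
tool_rot: [-2.176, -2.265, -0.003]
ft_force: [-2.5, -0.9, 8.3]
grip_width: 0.146
grip_force: 29.3
```

>>> arm_command --pt "5 0 0 1 0" --pt "5 0 0 2 0" --pt "5 0 0 2 0" --pt "5 0 0 2 0" --pt "5 0 0 2 0"

```text
time: 24.68
position: [0.397, 0.2833, 0.1287]
tool_rot: [-2.176, -2.264, -0.001]
ft_force: [-3.2, -0.0, 8.7]
grip_width: 0.141
grip_force: 29.2
```

Run:
```python
from wp import *
go(395.2,281,127,2.4)
s=get_state();print(s["ft_force"],s["grip_width"],s["grip_force"])
tp(.1,.16,(.36,.65,.05,.5))
```

```text
t 24.68 pos [397.  283.3 128.7] tilt [-0.001  0.001 -1.   ] close-yaw 2.3 q7 -0.61
shift [-2.2 -1.9  1.7] spin -0.1
[-3.24887593 -0.02781394  8.69098202] 0.14109428934316545 29.220421370118856
top (array([500.5, 284.4]), array([373.7, 222.7]), -87.3) 4083
top (array([456.8, 307.4]), array([34.2, 23.9]), -88.8) 76
```

>>> arm_command --pt "5 0 0 2 0" --pt "5 0 0 2 0" --pt "5 0 0 2 0" --pt "5 0 0 2 0" --pt "5 0 0 2 0"

```text
time: 25.15
position: [0.3968, 0.2833, 0.1266]
tool_rot: [-2.176, -2.264, -0.0]
ft_force: [-4.4, -1.0, 8.2]
grip_width: 0.147
grip_force: 29.2
```

>>> arm_command --pt "5 0 0 0 0" --pt "5 0 0 0 0" --pt "5 0 0 0 0" --pt "5 0 0 0 0" --pt "5 0 0 0 0"

```text
time: 25.57
position: [0.3968, 0.2833, 0.1266]
tool_rot: [-2.176, -2.264, -0.0]
ft_force: [-3.3, -0.0, 7.4]
grip_width: 0.143
grip_force: 29.2
```

>>> arm_command --pt "5 0 0 0 0" --pt "5 0 0 0 0" --pt "5 0 0 0 0" --pt "5 0 0 0 0" --pt "5 0 0 0 0"

```text
time: 25.98
position: [0.3968, 0.2832, 0.1266]
tool_rot: [-2.176, -2.264, -0.0]
ft_force: [-4.9, -0.5, 8.0]
grip_width: 0.148
grip_force: 29.2
```

>>> arm_command --pt "5 0 0 0 0" --pt "5 0 0 0 0" --pt "5 0 0 0 0" --pt "5 0 0 0 0" --pt "5 0 0 0 0"

```text
time: 26.4
position: [0.3968, 0.2833, 0.1266]
tool_rot: [-2.176, -2.264, -0.0]
ft_force: [-4.5, 0.4, 8.1]
grip_width: 0.144
grip_force: 29.2
```

>>> arm_command --pt "5 0 0 0 0" --pt "5 0 0 0 0" --pt "5 0 0 0 0" --pt "5 0 0 0 0" --pt "5 0 0 0 0"

```text
time: 26.82
position: [0.3968, 0.2832, 0.1266]
tool_rot: [-2.176, -2.264, -0.0]
ft_force: [-4.5, 0.2, 9.0]
grip_width: 0.144
grip_force: 29.2
```

>>> arm_command --pt "5 0 0 0 0" --pt "5 0 0 0 0" --pt "5 0 0 0 0" --pt "5 0 0 0 0" --pt "5 0 0 0 0"

```text
time: 27.23
position: [0.3968, 0.2833, 0.1266]
tool_rot: [-2.176, -2.264, -0.0]
ft_force: [-4.4, -0.7, 8.1]
grip_width: 0.141
grip_force: 29.2
```

Run:
```python
from wp import *
go(397,281,127,2.4)
s=get_state();print(s["ft_force"],s["grip_width"],s["grip_force"])
im,d=get_image("scene");cv2.imwrite("pics/s1.png",cv2.resize(im[100:280,80:370,::-1],None,fx=2.5,fy=2.5))
a=np.linspace(0,1.65,26)+.09
Y=-201*np.cos(a);Z=-201*np.sin(a)
for c in range(5):
    i=5*c
    print([[5,0,float(round(Y[i+j]-Y[i],1)),float(round(Z[i+j]-Z[i],1)),0] for j in range(1,6)])
```

```text
t 27.23 pos [396.8 283.3 126.6] tilt [-0.001  0.001 -1.   ] close-yaw 2.3 q7 -0.61
shift [-2.3  0.1 -0.4] spin -0.1
[-4.41633107 -0.7322298   8.13188399] 0.1410055839692936 29.193749302066863
[[5, 0, 1.6, -13.2, 0], [5, 0, 4.1, -26.2, 0], [5, 0, 7.5, -39.0, 0], [5, 0, 11.6, -51.6, 0], [5, 0, 16.7, -63.9, 0]]
[[5, 0, 5.8, -11.9, 0], [5, 0, 12.4, -23.4, 0], [5, 0, 19.7, -34.5, 0], [5, 0, 27.7, -45.1, 0], [5, 0, 36.5, -55.0, 0]]
[[5, 0, 9.4, -9.4, 0], [5, 0, 19.3, -18.2, 0], [5, 0, 29.8, -26.3, 0], [5, 0, 40.8, -33.6, 0], [5, 0, 52.3, -40.3, 0]]
[[5, 0, 11.9, -5.9, 0], [5, 0, 24.2, -10.9, 0], [5, 0, 36.7, -15.2, 0], [5, 0, 49.5, -18.6, 0], [5, 0, 62.6, -21.1, 0]]
[[5, 0, 13.2, -1.7, 0], [5, 0, 26.4, -2.5, 0], [5, 0, 39.7, -2.5, 0], [5, 0, 52.9, -1.5, 0], [5, 0, 66.0, 0.3, 0]]
```

View pics/s1.png

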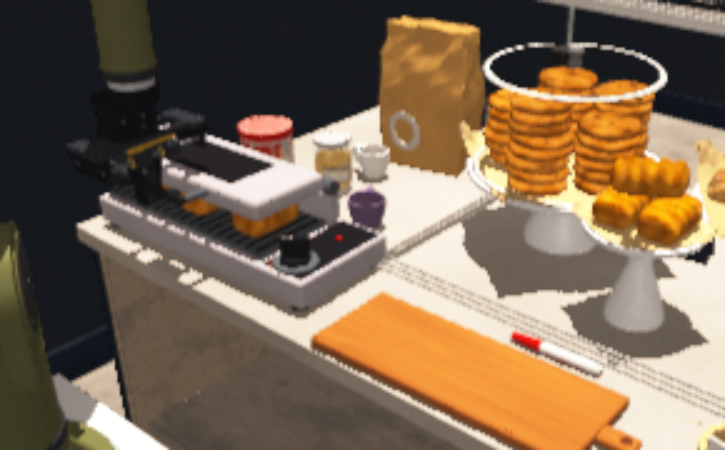

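The lid is shut and level over the pastries, and it has been held for more than 2.5 s. The board is empty. I'll open it slowly along the arc.

>>> arm_command --pt "5 0 1.5 -13 0" --pt "5 0 4 -26 0" --pt "5 0 7.5 -39 0" --pt "5 0 11.5 -51.5 0" --pt "5 0 16.5 -64 0"

```text
time: 27.7
position: [0.4166, 0.284, 0.1917]
tool_rot: [2.176, 2.263, 0.011]
ft_force: [9.8, 3.1, 0.2]
grip_width: 0.139
grip_force: 29.7
```

>>> arm_command --pt "5 0 6 -12 0" --pt "5 0 12.5 -23.5 0" --pt "5 0 19.5 -34.5 0" --pt "5 0 27.5 -45 0" --pt "5 0 36.5 -55 0"

```text
time: 28.12
position: [0.457, 0.2855, 0.2447]
tool_rot: [2.174, 2.257, 0.02]
ft_force: [23.7, 9.4, -20.7]
grip_width: 0.132
grip_force: 30.8
```

>>> arm_command --pt "5 0 9.5 -9.5 0" --pt "5 0 19.5 -18 0" --pt "5 0 30 -26.5 0" --pt "5 0 41 -33.5 0" --pt "5 0 52.5 -40.5 0"

```text
time: 28.53
position: [0.5057, 0.2866, 0.2794]
tool_rot: [2.176, 2.26, 0.001]
ft_force: [16.7, 6.6, -29.3]
grip_width: 0.133
grip_force: 31.4
```

>>> arm_command --pt "5 0 12 -6 0" --pt "5 0 24 -11 0" --pt "5 0 36.5 -15 0" --pt "5 0 49.5 -18.5 0" --pt "5 0 62.5 -21 0"

```text
time: 28.95
position: [0.5643, 0.2887, 0.3001]
tool_rot: [-2.176, -2.264, 0.013]
ft_force: [2.8, 0.9, -13.7]
grip_width: 0.14
grip_force: 30.6
```

>>> arm_command --pt "5 0 13 -1.5 0" --pt "5 0 26 -2.5 0" --pt "5 0 39 -2.5 0" --pt "5 0 52 -1.5 0" --pt "5 0 64 0 0"

```text
time: 29.37
position: [0.6267, 0.2909, 0.3]
tool_rot: [-2.174, -2.262, 0.018]
ft_force: [-0.9, -1.3, -12.0]
grip_width: 0.132
grip_force: 30.5
```

>>> arm_command --pt "5 0 0 0 0" --pt "5 0 0 0 0" --pt "5 0 0 0 0"

```text
time: 29.62
position: [0.6259, 0.2909, 0.3002]
tool_rot: [-2.174, -2.262, 0.017]
ft_force: [-2.9, -0.2, -26.2]
grip_width: 0.134
grip_force: 31.4
```

Run:
```python
from wp import *
go(630,292,307.5,2.4)
s=get_state();print(s["ft_force"],s["grip_width"],s["grip_force"])
```

```text
t 29.62 pos [625.9 290.9 300.2] tilt [-0.01  -0.005 -1.   ] close-yaw 2.3 q7 -0.31
shift [ 1.   4.1 -7.4] spin -0.1
[ -2.85983048  -0.24410987 -26.16508579] 0.1343599749485215 31.4436936378479
```

The force of 26 N at the end is unexpected. I'll look before releasing.

Run:
```python
from wp import *
im,d=get_image("scene");P=cloud("scene",d);cv2.imwrite("pics/s2.png",cv2.resize(im[60:240,80:330,::-1],None,fx=3,fy=3,interpolation=2))
im,d=get_image("wrist");P=cloud("wrist",d)
k=(d>.03)&(P[...,2]>.28)&(P[...,2]<.34)&(abs(P[...,1]-.29)<.11);print(rect(P[k]),k.sum(),np.percentile(P[k],[2,50,98],axis=0))
```

```text
(array([622.9, 314.7]), array([115.4,  31.4]), -79.8) 9650 [[0.61213798 0.26403825 0.29464115]
 [0.62413125 0.31774922 0.3191928 ]
 [0.63818865 0.37015168 0.33631998]]
```

View pics/s2.png

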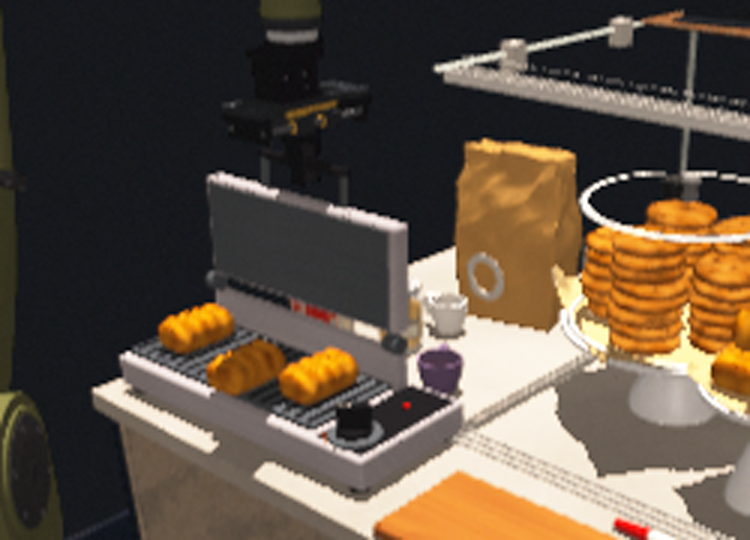

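The lid is open and the bar has slid up in the grip, which explains the residual pull. The middle pastry has been turned aside. I'll relax the pull, release and rise.

>>> arm_command --pt "5 0 2 3 0" --pt "5 0 4 6 0" --pt "5 0 4 6 0" --pt "5 0 4 6 0"

```text
time: 30.05
position: [0.6307, 0.2911, 0.2993]
tool_rot: [-2.175, -2.263, 0.006]
ft_force: [-7.1, -2.3, -15.7]
grip_width: 0.134
grip_force: 30.8
```

>>> arm_command --pt "20 0 0 0 0" --pt "30 0 0 0 0" --pt "45 0 0 0 0" --pt "50 0 0 0 0" --pt "50 0 0 0 0" --newtons 15

```text
time: 30.47
position: [0.6344, 0.2921, 0.3033]
tool_rot: [2.175, 2.263, 0.011]
ft_force: [0.3, 0.1, 0.9]
grip_width: 0.434
grip_force: 0.0
```

>>> arm_command --pt "50 0 0 -20 0" --pt "50 0 0 -55 0" --pt "50 0 0 -80 0" --pt "50 0 0 -80 0" --pt "50 0 0 -80 0"

```text
time: 30.88
position: [0.6341, 0.2918, 0.3834]
tool_rot: [2.175, 2.263, 0.011]
ft_force: [-0.2, 0.0, 0.9]
grip_width: 0.568
grip_force: 0.0
```

Run:
```python
from wp import *
go(510,286,300,2.4)
wp(.295,.34,(.58,.7,.18,.4))
wp(.09,.125,(.42,.575,-.02,.48))
tp(.09,.125,(.42,.57,.02,.48))
```

```text
t 30.88 pos [634.1 291.8 383.4] tilt [ 0.007  0.003 -1.   ] close-yaw 2.3 q7 -0.31
shift [  -1.1 -124.8   82.5] spin -0.1
wrist (array([628.2, 307.7]), array([130.4,  14.3]), -87.6) 3938
wrist (array([506.6, 404.4]), array([97.6, 60.1]), 0.9) 4210
wrist (array([473.1, 254.7]), array([97.6, 59.6]), 3.1) 3094
wrist (array([515.1, 164.6]), array([97.3, 59.2]), 1.2) 1885
top (array([514.3, 163.3]), array([98.3, 58. ]), -1.0) 453
top (array([472.5, 253.4]), array([97.1, 57.7]), 1.4) 459
```

The lid is fully open. The middle pastry was knocked to (473, 254), still on the plate. I'll pick it up first.

>>> arm_command --pt "75 -6 -33 0 -7" --pt "75 -12 -66 0 -14" --pt "75 -18 -98 0 -21" --pt "75 -24 -130 0 -28" --pt "75 -30.5 -162.5 0 -35"

```text
time: 31.45
position: [0.4696, 0.2545, 0.3781]
tool_rot: [-1.386, -2.819, 0.003]
ft_force: [-0.8, -1.0, 0.3]
grip_width: 0.83
grip_force: 0.0
```

>>> arm_command --pt "75 0 0 20 -7" --pt "75 0 0 40 -14" --pt "75 0 0 60 -21" --pt "75 0 0 80 -28" --pt "75 0 0 100 -35"

```text
time: 31.87
position: [0.4707, 0.2547, 0.2776]
tool_rot: [-0.474, -3.105, 0.001]
ft_force: [0.2, -0.5, -0.2]
grip_width: 0.862
grip_force: 0.0
```

>>> arm_command --pt "75 0 0 30 -7" --pt "75 0 0 60 -14" --pt "75 0 0 83 -20" --pt "75 0 0 83 -20" --pt "75 0 0 83 -20"

```text
time: 32.28
position: [0.4704, 0.2543, 0.1951]
tool_rot: [0.058, -3.138, 0.003]
ft_force: [-0.7, -0.4, 0.9]
grip_width: 0.861
grip_force: 0.0
```

Run:
```python
from wp import *
print(get_state()["grip_width"]);go(473,254.5,82.5,92.3)
wp(.09,.125,(.42,.575,-.02,.48))
```

```text
0.8609760131485437
t 32.28 pos [470.4 254.3 195.1] tilt [-0.003 -0.002 -1.   ] close-yaw 92.1 q7 1.09
shift [ -2.9   0.4 112.6] spin -0.2
wrist (array([473.3, 256.8]), array([98.5, 60.4]), 3.0) 8740
wrist (array([473.3,  67.2]), array([32.3, 11.8]), -18.1) 444
wrist (array([483.4, 403.4]), array([60.6, 49.9]), -82.5) 4492
wrist (array([505.2, 166.2]), array([76.3, 59.9]), 2.2) 4816
```

>>> arm_command --pt "75 -3 1.5 35 0" --pt "75 -3 1.5 70 0" --pt "75 -3 1.5 95 0" --pt "75 -3 1.5 107 0" --pt "75 -3 1.5 113 0"

```text
time: 32.75
position: [0.4745, 0.2566, 0.0833]
tool_rot: [0.06, -3.141, 0.0]
ft_force: [-0.7, 0.4, 0.4]
grip_width: 0.865
grip_force: 0.0
```

>>> arm_command --pt "50 0 0 0 0" --pt "50 0 0 0 0" --pt "50 0 0 0 0" --pt "50 0 0 0 0" --pt "50 0 0 0 0"

```text
time: 33.17
position: [0.4758, 0.2569, 0.0855]
tool_rot: [-0.061, 3.138, 0.003]
ft_force: [-0.7, -1.1, 6.5]
grip_width: 0.678
grip_force: 15.0
```

>>> arm_command --pt "50 0 0 0 0" --pt "50 0 0 -20 0" --pt "50 0 0 -50 0" --pt "50 0 0 -85 0" --pt "50 0 0 -113 0"

```text
time: 33.58
position: [0.4746, 0.2567, 0.1988]
tool_rot: [-0.062, 3.14, 0.002]
ft_force: [0.9, 0.6, -2.3]
grip_width: 0.675
grip_force: 15.0
```

>>> arm_command --pt "50 0 0 0 0" --pt "50 0 0 0 0"

```text
time: 33.75
position: [0.4754, 0.2572, 0.1985]
tool_rot: [-0.062, 3.138, 0.005]
ft_force: [-0.1, 0.2, -2.6]
grip_width: 0.677
grip_force: 15.0
```

Run:
```python
from wp import *
s=get_state();print(s["grip_width"],s["grip_force"]);go(475,-250,195,1.6)
```

```text
0.6773109375425591 14.995285794138908
t 33.75 pos [475.4 257.2 198.5] tilt [ 0.003  0.003 -1.   ] close-yaw 92.3 q7 1.1
shift [  20.5 -506.8    2. ] spin -89.3
```

>>> arm_command --pt "50 1 -34 0 7" --pt "50 3 -68 0 14" --pt "50 4 -102 0 21" --pt "50 5 -135 0 28" --pt "50 7 -169 0 35"

```text
time: 34.17
position: [0.4728, 0.0858, 0.1947]
tool_rot: [-0.893, -3.01, 0.002]
ft_force: [0.3, -0.6, -2.2]
grip_width: 0.676
grip_force: 15.0
```

>>> arm_command --pt "50 -18 -28 0 7" --pt "50 -36 -57 0 14" --pt "50 -55 -85 0 21" --pt "50 -73 -114 0 28" --pt "50 -91 -142 0 35"

```text
time: 34.58
position: [0.4724, -0.0828, 0.1949]
tool_rot: [-1.757, -2.601, 0.002]
ft_force: [0.9, 0.0, -2.4]
grip_width: 0.679
grip_force: 15.0
```

>>> arm_command --pt "50 -31 -13 0 7" --pt "50 -62 -26 0 14" --pt "50 -94 -38 0 20.5" --pt "50 -125 -51 0 20.5" --pt "50 -156 -64 0 20.5"

```text
time: 35.0
position: [0.4726, -0.2508, 0.195]
tool_rot: [-2.185, -2.254, 0.001]
ft_force: [0.4, -0.2, -2.1]
grip_width: 0.675
grip_force: 15.0
```

>>> arm_command --pt "50 0 0 35 0" --pt "50 0 0 75 0" --pt "50 0 0 115 0" --pt "50 0 0 140 0" --pt "50 0 0 153 0"

```text
time: 35.42
position: [0.4693, -0.2482, 0.0386]
tool_rot: [-2.181, -2.249, 0.008]
ft_force: [-10.3, 1.9, 21.3]
grip_width: 0.672
grip_force: 15.0
```

>>> arm_command --pt "50 0 0 0 0" --pt "50 0 0 2 0" --pt "50 0 0 2 0"

```text
time: 35.67
position: [0.4745, -0.2501, 0.0421]
tool_rot: [2.186, 2.255, 0.001]
ft_force: [-0.2, 0.2, -1.8]
grip_width: 0.674
grip_force: 15.0
```

Run:
```python
from wp import *
s=get_state();print(s["grip_width"],s["ft_force"]);go(475,-250,39,1.6)
```

```text
0.6738700474156879 [-0.24407731  0.24568965 -1.76401716]
t 35.67 pos [ 474.5 -250.1   42.1] tilt [ 0.001 -0.    -1.   ] close-yaw 1.8 q7 0.72
shift [0.1 0.5 3.1] spin 0.2
```

>>> arm_command --pt "50 0 0 1 0" --pt "50 0 0 1 0" --pt "80 0 0 1 0" --pt "84 0 0 1 0" --pt "84 0 0 1 0"

```text
time: 36.08
position: [0.4745, -0.2501, 0.0412]
tool_rot: [2.186, 2.255, 0.002]
ft_force: [0.1, 0.0, 0.2]
grip_width: 0.824
grip_force: 0.0
```

>>> arm_command --pt "84 0 0 0 0" --pt "84 0 0 0 0" --pt "84 0 0 -15 0" --pt "84 0 0 -50 0" --pt "84 0 0 -90 0"

```text
time: 36.5
position: [0.4719, -0.2493, 0.1297]
tool_rot: [-2.185, -2.252, 0.005]
ft_force: [1.5, 0.9, -0.2]
grip_width: 0.961
grip_force: 0.0
```

>>> arm_command --pt "84 0 0 -40 0" --pt "84 0 0 -68 0" --pt "84 0 0 -68 0" --pt "84 0 0 -68 0"

```text
time: 36.83
position: [0.475, -0.2503, 0.2003]
tool_rot: [2.184, 2.253, 0.005]
ft_force: [0.5, 0.3, 0.0]
grip_width: 0.961
grip_force: 0.0
```

Run:
```python
from wp import *
go(515,165,196,91.8)
wp(.035,.08,(.4,.56,-.5,-.05))
tp(.09,.125,(.42,.57,.02,.48))
```

```text
t 36.83 pos [ 475.  -250.3  200.3] tilt [ 0.004 -0.    -1.   ] close-yaw 1.8 q7 0.56
shift [413.9  52.9   4.5] spin 90.0
wrist (array([ 473.4, -245.1]), array([97.7, 60.6]), -88.7) 6493
top (array([514.5, 162.9]), array([97.6, 58.2]), 0.0) 452
top (array([506. , 403.1]), array([97.5, 61. ]), 2.4) 466
```

>>> arm_command --pt "80 28 4 0 -7" --pt "80 55 7 0 -14" --pt "80 83 11 0 -21" --pt "80 110 14 0 -28" --pt "80 138 18 0 -35"

```text
time: 37.35
position: [0.4862, -0.1102, 0.1967]
tool_rot: [-1.398, -2.81, 0.003]
ft_force: [0.5, -0.3, -0.4]
grip_width: 0.922
grip_force: 0.0
```

>>> arm_command --pt "80 20 19 0 -7" --pt "80 41 38 0 -14" --pt "80 62 56 0 -21" --pt "80 82 75 0 -28" --pt "80 103 94 0 -35"

```text
time: 37.77
position: [0.5, 0.0284, 0.1966]
tool_rot: [-0.488, -3.1, 0.002]
ft_force: [0.7, 0.6, 0.9]
grip_width: 0.918
grip_force: 0.0
```

>>> arm_command --pt "80 6 27 0 -7" --pt "80 12 54 0 -14" --pt "80 18 82 0 -20" --pt "80 24 109 0 -20" --pt "80 30 136 0 -20"

```text
time: 38.18
position: [0.5141, 0.1669, 0.1963]
tool_rot: [0.049, -3.138, 0.003]
ft_force: [0.8, -0.8, 0.8]
grip_width: 0.92
grip_force: 0.0
```

>>> arm_command --pt "80 0 0 20 0" --pt "80 0 0 20 0" --pt "80 0 0 20 0"

```text
time: 38.43
position: [0.5136, 0.1647, 0.176]
tool_rot: [0.048, -3.136, 0.005]
ft_force: [1.0, -0.7, 0.0]
grip_width: 0.917
grip_force: 0.0
```

Run:
```python
from wp import *
go(515,165,83,91.8)
wp(.09,.125,(.42,.575,-.02,.48))
```

```text
t 38.43 pos [513.6 164.7 176. ] tilt [-0.005 -0.003 -1.   ] close-yaw 91.8 q7 1.3
shift [-1.9  0.6 93. ] spin -0.0
wrist (array([474.5,  56.9]), array([42. , 14.6]), -41.6) 1470
wrist (array([516. , 164.9]), array([98.1, 59.9]), 1.0) 10173
```

>>> arm_command --pt "80 -2 0 35 0" --pt "80 -2 0 65 0" --pt "80 -2 0 82 0" --pt "80 -2 0 90 0" --pt "80 -2 0 93 0"

```text
time: 38.9
position: [0.5168, 0.1645, 0.0847]
tool_rot: [0.045, -3.14, 0.002]
ft_force: [0.6, -0.4, 0.4]
grip_width: 0.922
grip_force: 0.0
```

>>> arm_command --pt "50 0 0 0 0" --pt "50 0 0 0 0" --pt "50 0 0 0 0" --pt "50 0 0 0 0" --pt "50 0 0 0 0"

```text
time: 39.32
position: [0.5181, 0.1661, 0.0868]
tool_rot: [-0.048, 3.139, 0.001]
ft_force: [-1.4, 0.7, 3.5]
grip_width: 0.68
grip_force: 15.0
```

>>> arm_command --pt "50 0 0 0 0" --pt "50 0 0 0 0" --pt "50 0 0 -30 0" --pt "50 0 0 -65 0" --pt "50 0 0 -100 0"

```text
time: 39.73
position: [0.5162, 0.1656, 0.1858]
tool_rot: [0.048, -3.139, 0.002]
ft_force: [0.6, 1.0, -0.7]
grip_width: 0.676
grip_force: 15.0
```

>>> arm_command --pt "50 0 0 -13 0" --pt "50 0 0 -13 0"

```text
time: 39.9
position: [0.5195, 0.1668, 0.2026]
tool_rot: [-0.049, 3.135, 0.006]
ft_force: [0.0, -0.5, -1.7]
grip_width: 0.68
grip_force: 15.0
```

Run:
```python
from wp import *
s=get_state();print(s["grip_width"],s["grip_force"]);go(475,-370,195,1.6)
```

```text
0.6802467173159764 14.994244223926216
t 39.9 pos [519.5 166.8 202.6] tilt [ 0.006  0.004 -1.   ] close-yaw 91.8 q7 1.29
shift [  61.1 -535.2    5.3] spin -89.8
```

>>> arm_command --pt "50 4 -36 0 7" --pt "50 8 -71 0 14" --pt "50 12 -107 0 21" --pt "50 16 -142 0 28" --pt "50 19.5 -178 0 35"

```text
time: 40.32
position: [0.5017, -0.0137, 0.1968]
tool_rot: [-0.905, -3.006, 0.001]
ft_force: [1.9, -0.3, -1.4]
grip_width: 0.678
grip_force: 15.0
```

>>> arm_command --pt "50 -17 -31 0 7" --pt "50 -34 -63 0 14" --pt "50 -52 -94 0 21" --pt "50 -69 -126 0 28" --pt "50 -86 -157 0 35"

```text
time: 40.73
position: [0.4877, -0.1923, 0.197]
tool_rot: [-1.769, -2.594, 0.001]
ft_force: [-0.0, -0.4, -1.8]
grip_width: 0.678
grip_force: 15.0
```

>>> arm_command --pt "50 -32 -16 0 7" --pt "50 -64 -32 0 14" --pt "50 -96 -48 0 20" --pt "50 -129 -63 0 20" --pt "50 -161 -79 0 20"

```text
time: 41.15
position: [0.4749, -0.3705, 0.1966]
tool_rot: [-2.185, -2.254, 0.001]
ft_force: [-0.3, -0.4, -1.3]
grip_width: 0.681
grip_force: 15.0
```

>>> arm_command --pt "50 0 0 35 0" --pt "50 0 0 75 0" --pt "50 0 0 110 0" --pt "50 0 0 130 0" --pt "50 0 0 140 0"

```text
time: 41.57
position: [0.4724, -0.3676, 0.0532]
tool_rot: [-2.182, -2.249, 0.004]
ft_force: [-0.7, 0.2, -1.2]
grip_width: 0.68
grip_force: 15.0
```

>>> arm_command --pt "50 0 0 6 0" --pt "50 0 0 11 0" --pt "50 0 0 15 0" --pt "50 0 0 16 0" --pt "50 0 0 16 0"

```text
time: 41.98
position: [0.4761, -0.3701, 0.0434]
tool_rot: [2.186, 2.255, 0.001]
ft_force: [-0.6, 0.4, -1.1]
grip_width: 0.677
grip_force: 15.0
```

Run:
```python
from wp import *
s=get_state();print(s["grip_width"],s["ft_force"]);go(475,-370,39,1.6)
```

```text
0.6769280044971355 [-0.57112795  0.41677939 -1.11466766]
t 41.98 pos [ 476.1 -370.1   43.4] tilt [ 0.001 -0.001 -1.   ] close-yaw 1.8 q7 0.98
shift [ 0.1 -1.1  4.4] spin 0.2
```

>>> arm_command --pt "50 0 0 2 0" --pt "50 0 0 2 0" --pt "80 0 0 2 0" --pt "84 0 0 2 0" --pt "84 0 0 2 0"

```text
time: 42.4
position: [0.4756, -0.3698, 0.0407]
tool_rot: [2.187, 2.255, 0.0]
ft_force: [-0.5, -0.2, -0.2]
grip_width: 0.825
grip_force: 0.0
```

>>> arm_command --pt "84 0 0 0 0" --pt "84 0 0 0 0" --pt "84 0 0 -15 0" --pt "84 0 0 -50 0" --pt "84 0 0 -90 0"

```text
time: 42.82
position: [0.474, -0.3689, 0.1304]
tool_rot: [-2.184, -2.252, 0.003]
ft_force: [2.3, -0.7, 0.4]
grip_width: 0.961
grip_force: 0.0
```

>>> arm_command --pt "84 0 0 -40 0" --pt "84 0 0 -68 0" --pt "84 0 0 -68 0" --pt "84 0 0 -68 0"

```text
time: 43.15
position: [0.4764, -0.3708, 0.2015]
tool_rot: [2.184, 2.252, 0.003]
ft_force: [0.2, 0.2, -1.4]
grip_width: 0.968
grip_force: 0.0
```

Run:
```python
from wp import *
go(507,404,196,91.8)
tp(.035,.08,(.42,.54,-.46,-.08))
tp(.09,.125,(.42,.57,.1,.48))
```

```text
t 43.15 pos [ 476.4 -370.8  201.5] tilt [ 0.005 -0.002 -1.   ] close-yaw 1.8 q7 0.87
shift [773.5  54.3   4.2] spin 90.0
top (array([ 472.5, -247.8]), array([99.5, 59.8]), 89.7) 396
top (array([505.8, 403. ]), array([98.1, 59. ]), -0.1) 472
```

>>> arm_command --pt "80 39 3 0 0" --pt "80 77 6 0 0" --pt "80 116 8 0 0" --pt "80 155 11 0 0" --pt "80 193.5 14 0 0"

```text
time: 43.67
position: [0.4822, -0.1738, 0.197]
tool_rot: [-2.186, -2.254, 0.003]
ft_force: [0.4, -0.2, 0.2]
grip_width: 0.921
grip_force: 0.0
```

>>> arm_command --pt "80 39 3 0 -7" --pt "80 77 6 0 -14" --pt "80 116 8 0 -21" --pt "80 155 11 0 -28" --pt "80 193.5 14 0 -35"

```text
time: 44.08
position: [0.4901, 0.0199, 0.1973]
tool_rot: [-1.397, -2.811, 0.002]
ft_force: [0.6, 0.1, 0.3]
grip_width: 0.92
grip_force: 0.0
```

>>> arm_command --pt "80 30 24 0 -7" --pt "80 60 49 0 -14" --pt "80 90 73 0 -21" --pt "80 120 98 0 -28" --pt "80 150.5 122 0 -35"

```text
time: 44.5
position: [0.4979, 0.2129, 0.1969]
tool_rot: [-0.488, -3.101, 0.003]
ft_force: [0.3, -0.7, -0.3]
grip_width: 0.917
grip_force: 0.0
```

>>> arm_command --pt "80 11 37 0 -7" --pt "80 21 75 0 -14" --pt "80 32 112 0 -20" --pt "80 42 149 0 -20" --pt "80 53 186.5 0 -20"

```text
time: 44.92
position: [0.5062, 0.4062, 0.1964]
tool_rot: [0.049, -3.139, 0.004]
ft_force: [1.4, -0.3, 1.4]
grip_width: 0.917
grip_force: 0.0
```

>>> arm_command --pt "80 0 0 20 0" --pt "80 0 0 20 0" --pt "80 0 0 20 0"

```text
time: 45.17
position: [0.5059, 0.4038, 0.1756]
tool_rot: [0.049, -3.137, 0.008]
ft_force: [0.3, 0.2, 0.5]
grip_width: 0.921
grip_force: 0.0
```

Run:
```python
from wp import *
go(507,404,83,91.8)
wp(.09,.125,(.42,.575,.3,.48))
```

```text
t 45.17 pos [505.9 403.8 175.6] tilt [-0.004 -0.005 -1.   ] close-yaw 91.8 q7 0.99
shift [-1.5  0.7 92.6] spin -0.0
wrist (array([506.3, 405.5]), array([97.6, 60.4]), 0.9) 10265
```

>>> arm_command --pt "80 0 1 35 0" --pt "80 0 1 65 0" --pt "80 0 1 82 0" --pt "80 0 1 90 0" --pt "80 0 1 93 0"

```text
time: 45.63
position: [0.5073, 0.4043, 0.0848]
tool_rot: [0.045, -3.14, 0.002]
ft_force: [0.5, 0.5, 1.3]
grip_width: 0.923
grip_force: 0.0
```

>>> arm_command --pt "50 0 0 0 0" --pt "50 0 0 0 0" --pt "50 0 0 0 0" --pt "50 0 0 0 0" --pt "50 0 0 0 0"

```text
time: 46.05
position: [0.508, 0.4065, 0.0871]
tool_rot: [-0.048, 3.139, 0.002]
ft_force: [0.0, -0.2, 3.8]
grip_width: 0.683
grip_force: 15.0
```

>>> arm_command --pt "50 0 0 0 0" --pt "50 0 0 0 0" --pt "50 0 0 -30 0" --pt "50 0 0 -65 0" --pt "50 0 0 -100 0"

```text
time: 46.47
position: [0.5062, 0.4056, 0.1853]
tool_rot: [0.049, -3.139, 0.003]
ft_force: [1.0, 0.7, -1.8]
grip_width: 0.673
grip_force: 15.0
```

>>> arm_command --pt "50 0 0 -13 0" --pt "50 0 0 -13 0"

```text
time: 46.63
position: [0.509, 0.4076, 0.2028]
tool_rot: [-0.049, 3.136, 0.008]
ft_force: [0.8, 0.9, -1.9]
grip_width: 0.681
grip_force: 15.0
```

Run:
```python
from wp import *
s=get_state();print(s["grip_width"],s["grip_force"]);go(475,-128,195,1.6)
tp(.035,.08,(.42,.54,-.46,-.08))
```

```text
0.6806358443200516 14.999169545480981
t 46.63 pos [509.  407.6 202.8] tilt [ 0.005  0.005 -1.   ] close-yaw 91.8 q7 0.98
shift [  50.6 -534.3    4.8] spin -89.8
top (array([ 473. , -247.9]), array([99.5, 60.4]), 89.7) 457
top (array([ 474.1, -368.1]), array([98.7, 58.3]), 89.3) 452
```

>>> arm_command --pt "50 3 -36 0 7" --pt "50 6 -71 0 14" --pt "50 10 -107 0 21" --pt "50 13 -142 0 28" --pt "50 16 -177.5 0 35"

```text
time: 47.1
position: [0.4946, 0.2261, 0.1952]
tool_rot: [-0.905, -3.005, 0.006]
ft_force: [-0.3, 0.2, -1.0]
grip_width: 0.679
grip_force: 15.0
```

>>> arm_command --pt "50 -18 -31 0 7" --pt "50 -35 -62 0 14" --pt "50 -53 -93 0 21" --pt "50 -71 -124 0 28" --pt "50 -88.5 -155 0 35"

```text
time: 47.52
position: [0.4836, 0.0484, 0.1958]
tool_rot: [-1.768, -2.594, 0.006]
ft_force: [0.4, -0.2, -0.9]
grip_width: 0.677
grip_force: 15.0
```

>>> arm_command --pt "50 -32 -15 0 7" --pt "50 -64 -30 0 14" --pt "50 -97 -46 0 20" --pt "50 -129 -61 0 20" --pt "50 -161 -76 0 20"

```text
time: 47.93
position: [0.4728, -0.1287, 0.1961]
tool_rot: [-2.185, -2.254, 0.004]
ft_force: [1.5, 0.7, -1.1]
grip_width: 0.68
grip_force: 15.0
```

>>> arm_command --pt "50 0 0 35 0" --pt "50 0 0 75 0" --pt "50 0 0 110 0" --pt "50 0 0 130 0" --pt "50 0 0 140 0"

```text
time: 48.35
position: [0.4701, -0.127, 0.0533]
tool_rot: [-2.183, -2.25, 0.011]
ft_force: [-0.1, -0.8, -2.8]
grip_width: 0.679
grip_force: 15.0
```

>>> arm_command --pt "50 0 0 6 0" --pt "50 0 0 11 0" --pt "50 0 0 15 0" --pt "50 0 0 17 0" --pt "50 0 0 17 0"

```text
time: 48.77
position: [0.4757, -0.1276, 0.0423]
tool_rot: [2.186, 2.255, 0.002]
ft_force: [-0.0, 0.4, -1.9]
grip_width: 0.681
grip_force: 15.0
```

Run:
```python
from wp import *
s=get_state();print(s["grip_width"],s["ft_force"]);go(475,-128,41,1.6)
```

```text
0.681432867922991 [-6.33708428e-04  3.54675442e-01 -1.91215785e+00]
t 48.77 pos [ 475.7 -127.6   42.3] tilt [ 0.002  0.    -1.   ] close-yaw 1.8 q7 0.45
shift [-0.4 -0.7  1.3] spin 0.2
```

>>> arm_command --pt "50 0 0 1 0" --pt "50 0 0 1 0" --pt "80 0 0 1 0" --pt "84 0 0 1 0" --pt "84 0 0 1 0"

```text
time: 49.18
position: [0.4755, -0.1275, 0.041]
tool_rot: [2.186, 2.255, 0.002]
ft_force: [0.3, 0.9, -0.5]
grip_width: 0.829
grip_force: 0.0
```

>>> arm_command --pt "84 0 0 0 0" --pt "84 0 0 0 0" --pt "84 0 0 -15 0" --pt "84 0 0 -50 0" --pt "84 0 0 -90 0"

```text
time: 49.6
position: [0.4728, -0.1276, 0.1298]
tool_rot: [-2.186, -2.253, 0.008]
ft_force: [1.5, 0.9, 0.7]
grip_width: 0.96
grip_force: 0.0
```

>>> arm_command --pt "84 0 0 -40 0" --pt "84 0 0 -68 0" --pt "84 0 0 -68 0"

```text
time: 49.85
position: [0.4785, -0.1284, 0.2044]
tool_rot: [2.182, 2.25, 0.013]
ft_force: [1.0, -0.5, -0.2]
grip_width: 0.965
grip_force: 0.0
```

>>> arm_command --pt "50 37 1 0 -7" --pt "50 74 2 0 -14" --pt "50 111 3 0 -21" --pt "50 148 4 0 -28" --pt "50 185 5 0 -35"

```text
time: 50.27
position: [0.4736, 0.0591, 0.1982]
tool_rot: [-1.399, -2.812, -0.001]
ft_force: [-0.0, -0.0, 0.5]
grip_width: 0.671
grip_force: 0.0
```

>>> arm_command --pt "50 0 0 0 -7" --pt "50 0 0 0 -11.5" --pt "50 0 0 20 -11.5" --pt "50 0 0 20 -11.5" --pt "50 0 0 20 -11.5"

```text
time: 50.68
position: [0.4731, 0.0572, 0.1775]
tool_rot: [-1.119, -2.933, 0.003]
ft_force: [0.4, -1.0, 0.4]
grip_width: 0.577
grip_force: 0.0
```

Run:
```python
from wp import *
go(474.5,57,87,48.3)
tp(.035,.08,(.42,.54,-.46,-.05))
im,d=get_image("wrist");P=cloud("wrist",d);cv2.imwrite("pics/w4.png",im[:,:,::-1])
k=(d>.03)&(P[...,2]>.09)&(P[...,2]<.115)&(np.hypot(P[...,0]-.4745,P[...,1]-.057)<.05);print(rect(P[k]),k.sum(),np.median(P[k][:,2]))
```

```text
t 50.68 pos [473.1  57.2 177.5] tilt [-0.003 -0.001 -1.   ] close-yaw 48.2 q7 0.65
shift [-1.2  1.  90.5] spin -0.1
top (array([ 475. , -127.9]), array([98.9, 60.7]), -89.6) 462
top (array([ 472.9, -247.8]), array([99.1, 60.5]), 89.9) 459
top (array([ 474.1, -368. ]), array([98.5, 57.1]), -89.8) 453
(array([474.3,  57. ]), array([41.2, 14. ]), -41.1) 1085 0.09980775208598394
```

View pics/w4.png

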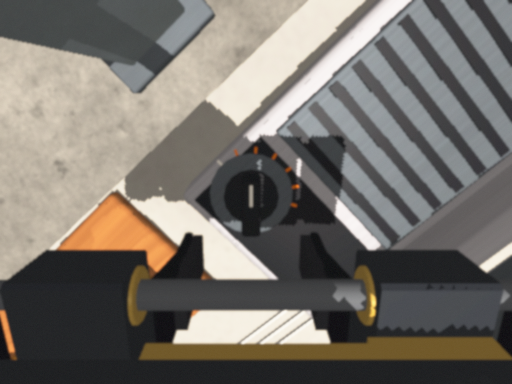

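The view shows the dial bar at about (250,195), centred between the fingers and aligned with them. I'll grip it and turn anticlockwise.

>>> arm_command --pt "50 -1 1 35 0" --pt "50 -1 1 65 0" --pt "50 -1 1 82 0" --pt "50 -1 1 90 0" --pt "50 -1 1 90 0" --newtons 12

```text
time: 51.2
position: [0.4748, 0.0572, 0.0876]
tool_rot: [-1.119, -2.934, 0.003]
ft_force: [-0.4, 0.6, 0.1]
grip_width: 0.572
grip_force: 0.0
```

>>> arm_command --pt "5 0 0 0 0" --pt "5 0 0 0 0" --pt "5 0 0 0 0" --pt "5 0 0 0 0" --pt "5 0 0 0 0"

```text
time: 51.62
position: [0.4762, 0.0578, 0.0894]
tool_rot: [1.118, 2.935, 0.002]
ft_force: [-0.2, 0.6, 1.5]
grip_width: 0.281
grip_force: 0.0
```

>>> arm_command --pt "5 0 0 0 0" --pt "5 0 0 0 0" --pt "5 0 0 0 0"

```text
time: 51.87
position: [0.4745, 0.0561, 0.0887]
tool_rot: [-1.119, -2.933, 0.004]
ft_force: [-3.9, -3.6, 6.1]
grip_width: 0.161
grip_force: 12.0
```

>>> arm_command --pt "5 0 0 0 -5" --pt "5 0 0 0 -10" --pt "5 0 0 0 -15" --pt "5 0 0 0 -20" --pt "5 0 0 0 -25"

```text
time: 52.28
position: [0.4747, 0.0564, 0.0888]
tool_rot: [-0.451, -3.107, 0.002]
ft_force: [-3.9, -2.4, 6.1]
grip_width: 0.158
grip_force: 12.0
```

>>> arm_command --pt "5 0 0 0 -5" --pt "5 0 0 0 -10" --pt "5 0 0 0 -15" --pt "5 0 0 0 -18" --pt "5 0 0 0 -20"

```text
time: 52.7
position: [0.4747, 0.0566, 0.0888]
tool_rot: [0.092, -3.138, 0.001]
ft_force: [-2.9, -2.1, 3.5]
grip_width: 0.162
grip_force: 12.0
```

Run:
```python
from wp import *
go(474.5,57,87,92.4)
s=get_state();print(s["ft_force"],s["torque"],s["grip_width"],s["grip_force"])
```

```text
t 52.7 pos [474.7  56.6  88.8] tilt [-0.002 -0.001 -1.   ] close-yaw 93.4 q7 1.53
shift [0.2 0.5 1.8] spin 1.0
[-2.85868817 -2.09338342  3.49660549] [-0.53770007  0.63618989 -0.2505035 ] 0.16159852944031164 12.005576973315328
```

>>> arm_command --pt "5 0 0 0 -2" --pt "5 0 0 0 -4" --pt "5 0 0 0 -4" --pt "5 0 0 0 -4"

```text
time: 53.03
position: [0.4751, 0.0566, 0.0887]
tool_rot: [0.196, -3.134, 0.001]
ft_force: [-3.6, -3.5, 3.8]
grip_width: 0.168
grip_force: 12.2
```

Run:
```python
from wp import *
go(474.5,57,87,92.4)
s=get_state();print(s["torque"],s["grip_width"])
```

```text
t 53.03 pos [475.1  56.6  88.7] tilt [-0.001 -0.001 -1.   ] close-yaw 97.2 q7 1.59
shift [0.5 0.4 1.7] spin 4.8
[-0.72898644  0.73595284 -0.25810538] 0.16775539602326744
```

The opening has widened slightly, which means the dial is against its stop. I'll release, rise and check.

>>> arm_command --pt "25 0 0 0 4" --pt "45 0 0 0 4" --pt "50 0 0 0 4" --pt "50 0 0 0 4" --pt "50 0 0 0 4"

```text
time: 53.45
position: [0.4757, 0.0579, 0.0886]
tool_rot: [-0.092, 3.14, 0.0]
ft_force: [0.3, -0.5, -0.5]
grip_width: 0.467
grip_force: 0.0
```

>>> arm_command --pt "50 0 0 -20 0" --pt "50 0 0 -55 0" --pt "50 0 0 -90 0" --pt "50 0 0 -90 0" --pt "50 0 0 -90 0"

```text
time: 53.87
position: [0.4772, 0.0581, 0.1806]
tool_rot: [-0.091, 3.136, 0.004]
ft_force: [-0.0, -0.5, 0.1]
grip_width: 0.575
grip_force: 0.0
```

Run:
```python
from wp import *
im,d=get_image("wrist");P=cloud("wrist",d)
k=(d>.03)&(P[...,2]>.09)&(P[...,2]<.115)&(np.hypot(P[...,0]-.4745,P[...,1]-.057)<.05);print("dial",rect(P[k]),k.sum())
tp(.035,.08,(.42,.54,-.46,-.05))
tp(.295,.34,(.58,.68,.15,.42))
im,d=get_image("scene");cv2.imwrite("pics/s3.png",im[:,:,::-1])
```

```text
dial (array([472.3,  56.4]), array([42.3, 13.6]), 2.9) 1084
top (array([ 475.1, -127.8]), array([99.1, 60.7]), -88.8) 461
top (array([ 472.9, -247.9]), array([100.1,  59.9]), -89.4) 457
top (array([ 474.1, -368.6]), array([98.3, 58.2]), 89.3) 455
top (array([629.1, 289.1]), array([160.6,  17.6]), -87.2) 272
```

View pics/s3.png

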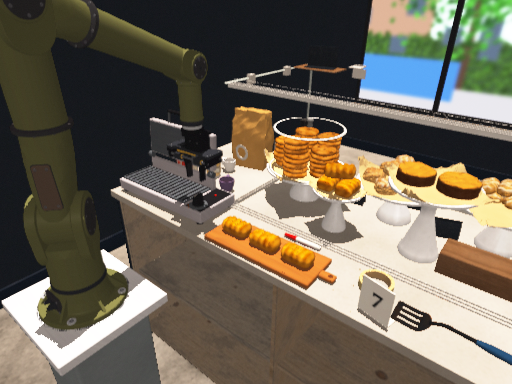

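The three pastries are flat on the board, the lid is open, the dial bar lies along the press's x axis (off), and the arm is clear of everything.

```bash
python3 -c "from bench import close_job;print(close_job())"
```

```text
the job is handed in; nothing more can be done
None
```

The job is handed in: all three pastries were warmed under the shut lid (held over 2.5 s) and are back flat on the board, with the lid fully open, the dial at its off stop and the arm clear; no pass/fail result was returned.

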